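Load the blood analyser's kit tray, tall bottles last

TASK

Swing the clear dust cover of the kit tray up and right over so that it stays open on its own, then load the tray from low to tall so that nothing gets in the way: first every green cassette into a long green-floored pocket of the back row, then every purple-lidded jar into a purple-floored pocket of the front row, and last, off the turntable, every tall bottle into a square blue-floored pocket of the back row. Start no kind before all of the kind before are in, and at the end every item that is there must sit upright and fully down in a pocket of its own kind (any free one), with the cover still open. Never let a bottle fall over, and leave the tube rack, the gel bottle and the yellow-lidded cup where they are.

Things in the scene. Friction and masses are not known exactly. Their poses are not given: they have to be found in the camera images.
- tray: Kit tray: fixed grey moulded plate 170 (its x) x 300 (its y) x 22 mm thick with eight 14 mm deep pockets; origin at the centre of its underside, on the bench; z up. Front row, nearest the robot (its -x side): three 58 mm square pockets with purple floors, for jars. Back row, along y: bottle, cassette, bottle, cassette, bottle pockets. It carries the hinged cover.
- cover (a joint): Hinge angle of the clear dust cover: 0 closed (flat, level, 12 mm above the tray plate), grows as the front edge swings up and over to the far side; it falls shut below 1.57 and falls open by itself beyond 1.57, against a stop at 1.95 rad. Light (0.2 kg), nearly frictionless.
- cover_handle (a point): Middle of the cover's handle: an orange round bar, 12 mm diameter, 120 mm long, parallel to the tray's y, on two stems at its ends (112 mm apart) that leave an open gap of 27 mm between bar and the cover's front edge. It moves with the cover, 207 mm from the hinge axis and in the cover's plane; shut, it is 36 mm above the bench and beyond the tray's front edge.
- cover_hinge (a point): Middle of the cover's hinge axis: at the tray's far edge (92 mm from the tray's origin along its +x), 36 mm above the bench, the axis parallel to the tray's y.
- turntable: Low round turntable: its origin is on the axis at bench level; white disc of 110 mm radius, its top 26 mm above the bench, spinning freely about the upright axis on a fixed foot. The bottles stand on it about 62 mm from the axis.
- cas_pocket0 (a point): Centre of the floor (8 mm above the bench) of a cassette pocket: 88 mm along the tray's x by 50 mm, sage-green floor, back row. Axes as the tray's.
- cas_pocket1 (a point): Centre of the floor (8 mm above the bench) of a cassette pocket: 88 mm along the tray's x by 50 mm, sage-green floor, back row. Axes as the tray's.
- jar_pocket0 (a point): Centre of the floor (8 mm above the bench) of a jar pocket: 58 mm square, purple floor, front row.
- jar_pocket1 (a point): Centre of the floor (8 mm above the bench) of a jar pocket: 58 mm square, purple floor, front row.
- jar_pocket2 (a point): Centre of the floor (8 mm above the bench) of a jar pocket: 58 mm square, purple floor, front row.
- bot_pocket0 (a point): Centre of the floor (8 mm above the bench) of a bottle pocket: 54 mm square, blue floor, back row.
- bot_pocket1 (a point): Centre of the floor (8 mm above the bench) of a bottle pocket: 54 mm square, blue floor, back row.
- bot_pocket2 (a point): Centre of the floor (8 mm above the bench) of a bottle pocket: 54 mm square, blue floor, back row.
- cassette0: Cassette (may be absent): sage-green block 80 mm (its x) x 42 mm (its y) x 36 mm high with a row of white dots on top, a paper band and a heavy grey base (12 mm), about 0.11 kg; origin at the centre of its underside; lies on the bench to the robot's left.
- cassette1: Cassette (may be absent): sage-green block 80 mm (its x) x 42 mm (its y) x 36 mm high with a row of white dots on top, a paper band and a heavy grey base (12 mm), about 0.11 kg; origin at the centre of its underside; lies on the bench to the robot's left.
- jar0: Jar (may be absent): cream cylinder on a heavy grey foot of the same diameter, 50 mm diameter, 62 mm high with its purple lid of the same diameter, about 0.12 kg; origin at the centre of its underside, z up; stands on the bench to the robot's left.
- jar1: Jar (may be absent): cream cylinder on a heavy grey foot of the same diameter, 50 mm diameter, 62 mm high with its purple lid of the same diameter, about 0.12 kg; origin at the centre of its underside, z up; stands on the bench to the robot's left.
- jar2: Jar (may be absent): cream cylinder on a heavy grey foot of the same diameter, 50 mm diameter, 62 mm high with its purple lid of the same diameter, about 0.12 kg; origin at the centre of its underside, z up; stands on the bench to the robot's left.
- bottle0: Tall bottle (may be absent): white cylinder 46 mm diameter with a blue band, 108 mm high, then a sloping shoulder and a blue cap of 32 mm diameter (the cap's straight side runs from 122 to 150 mm); 150 mm high in all, about 0.22 kg; origin at the centre of its underside, z up.
- bottle1: Tall bottle (may be absent): white cylinder 46 mm diameter with a blue band, 108 mm high, then a sloping shoulder and a blue cap of 32 mm diameter (the cap's straight side runs from 122 to 150 mm); 150 mm high in all, about 0.22 kg; origin at the centre of its underside, z up.
- bottle2: Tall bottle (may be absent): white cylinder 46 mm diameter with a blue band, 108 mm high, then a sloping shoulder and a blue cap of 32 mm diameter (the cap's straight side runs from 122 to 150 mm); 150 mm high in all, about 0.22 kg; origin at the centre of its underside, z up.
- tube_rack: Bystander: white rack 100 x 140 mm, 93 mm high, full of purple-capped sample tubes; origin at the centre of its underside. Not to be disturbed.
- gel_bottle: Bystander: white and blue gel bottle, 64 mm diameter, 160 mm high, with a pointed cap; origin at the centre of its underside. Not to be disturbed.
- specimen_cup: Bystander: white cup with yellow lid, 66 mm diameter, 69 mm high; origin at the centre of its underside. Not to be disturbed.

How it is judged:
On the way, in this order (a step that is already met when the one before it is completed fails the run):
1. the cover stands open on its own (beyond 1.7 rad, still, with the gripper more than 40 mm from the handle) with the items still out of the tray (value of joint cover above 1.7 rad and velocity of joint cover below 0.1 rad/s and distance between the grasp point and cover_handle above 0.04 m and horizontal distance between each of cassette0, cassette1, jar0, jar1, jar2, bottle0, bottle1, bottle2 and tray above 0.16 m), for 0.4 s.
2. every cassette is down in a cassette pocket, with no jar or bottle over the tray yet ((distance between cassette0 and cas_pocket0 below 0.01 m or distance between cassette0 and cas_pocket1 below 0.01 m) and angle between each of cassette0, cassette1's own z axis and vertical below 0.1 rad and (distance between cassette1 and cas_pocket0 below 0.01 m or distance between cassette1 and cas_pocket1 below 0.01 m) and horizontal distance between each of jar0, jar1, jar2, bottle0, bottle1, bottle2 and tray above 0.16 m), for 0.2 s.
3. every jar is down in a jar pocket, with no bottle over the tray yet ((distance between jar0 and jar_pocket0 below 0.01 m or distance between jar0 and jar_pocket1 below 0.01 m or distance between jar0 and jar_pocket2 below 0.01 m) and angle between each of jar0, jar1, jar2's own z axis and vertical below 0.1 rad and (distance between jar1 and jar_pocket0 below 0.01 m or distance between jar1 and jar_pocket1 below 0.01 m or distance between jar1 and jar_pocket2 below 0.01 m) and (distance between jar2 and jar_pocket0 below 0.01 m or distance between jar2 and jar_pocket1 below 0.01 m or distance between jar2 and jar_pocket2 below 0.01 m) and horizontal distance between each of bottle0, bottle1, bottle2 and tray above 0.16 m), for 0.2 s.
4. every bottle is down in a bottle pocket ((distance between bottle0 and bot_pocket0 below 0.01 m or distance between bottle0 and bot_pocket1 below 0.01 m or distance between bottle0 and bot_pocket2 below 0.01 m) and angle between each of bottle0, bottle1, bottle2's own z axis and vertical below 0.1 rad and (distance between bottle1 and bot_pocket0 below 0.01 m or distance between bottle1 and bot_pocket1 below 0.01 m or distance between bottle1 and bot_pocket2 below 0.01 m) and (distance between bottle2 and bot_pocket0 below 0.01 m or distance between bottle2 and bot_pocket1 below 0.01 m or distance between bottle2 and bot_pocket2 below 0.01 m)), for 0.2 s.
At the end, for the whole second after the job is handed in: The cover is open beyond 1.7 rad; every cassette, jar and bottle present has the centre of its underside within 10 mm of the floor centre of a pocket of its kind, is upright within 0.1 rad and at rest (all of step 4 and value of joint cover above 1.7 rad and (distance between cassette0 and cas_pocket0 below 0.01 m or distance between cassette0 and cas_pocket1 below 0.01 m) and angle between each of cassette0, cassette1, jar0, jar1, jar2's own z axis and vertical below 0.1 rad and (distance between cassette1 and cas_pocket0 below 0.01 m or distance between cassette1 and cas_pocket1 below 0.01 m) and (distance between jar0 and jar_pocket0 below 0.01 m or distance between jar0 and jar_pocket1 below 0.01 m or distance between jar0 and jar_pocket2 below 0.01 m) and (distance between jar1 and jar_pocket0 below 0.01 m or distance between jar1 and jar_pocket1 below 0.01 m or distance between jar1 and jar_pocket2 below 0.01 m) and (distance between jar2 and jar_pocket0 below 0.01 m or distance between jar2 and jar_pocket1 below 0.01 m or distance between jar2 and jar_pocket2 below 0.01 m) and linear speed of each of cassette0, cassette1, jar0, jar1, jar2, bottle0, bottle1, bottle2 below 0.03 m/s); the robot touches nothing.
It fails at once if a bottle is tipped over (more than 0.8 rad) (angle between any of bottle0, bottle1, bottle2's own z axis and vertical above 0.8 rad).
It fails at once if a bystander (tube rack, gel bottle, specimen cup) is moved more than 30 mm (distance of any of tube_rack, gel_bottle, specimen_cup from where it was at the start of the episode above 0.03 m).
Of cassette0, cassette1 only 1 to 2 are there at a start; the rules pass over those that are not, and their reading is None.
Of jar0, jar1, jar2 only 2 to 3 are there at a start; the rules pass over those that are not, and their reading is None.
Of bottle0, bottle1, bottle2 only 2 to 3 are there at a start; the rules pass over those that are not, and their reading is None.
At some moment in a run one of cassette0, cassette1, jar0, jar1, jar2 may be knocked a few centimetres aside while the robot is not near it.
It also fails if it takes over 210 s, if anything falls off the work surface, if the arm or the gripper's body presses on something with over 40 N, if the wrist force passes 120 N, or if a joint passes its speed limit or range.

ROBOT

A 6-joint arm with a two-finger parallel gripper is mounted at the origin on the work surface. World frame = base frame: x ahead of the robot, y to its left, z up, the work surface at z = 0. Lengths are in m, angles in rad, forces in N, time in s.
With the tool pointing down it reaches from about 0.4 to 0.825 m from the base axis. Payload 7 kg.
Tool frame: the origin (TCP) lies at the very end of the fingers, on their centre line; the grasp point (between the pads) lies 19 mm behind it; z points along the fingers, x is the direction in which the jaws open and shut, and the axes are right-handed (so a half turn about z gives the same grasp; the last joint's range is limited). The gripper opens to 88 mm and grips with 3 to 60 N. Pads are 19 mm wide; open, the fingers measure 130 mm over their backs; the gripper's body (78 mm by 193 mm) begins 47 mm behind the grasp point.
Start: joints at [1.524, 0.359, 0.012, 0, -1.224, -0.288], TCP at [0.222, 0.637, 0.227] pointing down, gripper open.
Joint ranges: [-3.07, 3.07], [-1.43, 2.12], [-1.02, 1.25], [-3.03, 1.67], [-3.05, -0], [-3.03, 3.03]. Speed limits (rad/s): [2.39, 2.39, 3.01, 3.14, 3.14, 3.14].

INTERFACE

Orientations are given as [roll, pitch, yaw] about the fixed x, y, z axes, in that order (R = Rz(yaw) Ry(pitch) Rx(roll)).
In Python, from station import telemetry, grab_frame, arm, regions_of, pinpoint gives the robot as it stands. The module is installed in compiled form; this text tells all that it offers.
- The arm moves only by the shell command python3 -m inch 'ROWS' [FORCE]. ROWS is text: rows parted by semicolons, each of 7 numbers parted by spaces: the opening, from 0 (shut) to 1 (fully open), then the shift along the world's x, y, z in cm, then the turn, a rotation vector about the world's x, y, z in degrees. A call has 1 to 12 rows; each row is the pose to reach, as a shift and turn from the pose measured when the call began; what a row does not reach only later rows make up. A row lasts 1/8 s, in which the tool goes at most 62.5 mm and 10.7 degrees, less where a joint would pass 70% of its speed; a pose out of reach is approached as far as the arm can. A call with a gripper value outside its range is refused whole. The fingers move at their own pace and stop on an object; FORCE is the grip in N (left out, the last holds). Time passes only in rows, so rows that repeat a pose let the fingers close. It gives the time, the measured TCP pose, the force and the opening at its end, in the units of the state.
- telemetry.get_state(): the state, without advancing time (a new reading comes with each control period).
- grab_frame(name): name is "side" or "top" or "wrist"; returns a dict with "pixels" (480x640x3 uint8, red, green, blue), "fx", "fy", "cx", "cy" (pixels), "dist_coeffs" ([k1, k2, p1, p2, k3] as OpenCV has them; the pictures are not rectified), "R" (3x3) and "t" (3): a world point X has camera coordinates R X + t. Camera axes: x right, y down, z forward; pixel columns grow to the right and rows downward; lengths in m; the calibration is good to about 2 mm. A picture is of the moment at which its call begins. There is no depth.
- arm.job_done(): hands the job in, once; it reports no verdict.
Trained networks look in the newest picture that a camera, given by its name, has taken for a name from the list of things; names that differ only in an ending like _2 or _b are one class to them, and where a whole thing is asked for, a point or a joint stands for the part that bears it (a point fixed in the world has none). Each returns a list of dicts, best first, with "p" (0 to 1); they miss things now and then, are a little off and sometimes report something else, mostly with a low value. They report only what shows in the picture. A call takes as long as a camera call.
- regions_of(camera, name): "pixels" (480x640 bool, what is visible of it) and "bbox" ([left, top, right, bottom] in pixels, round what is visible of it).
- pinpoint(camera, name): "location" ([column, row] in pixels: a listed point, or the origin of a listed thing).
The state is a dict: "t": time; "q": joint angles; "qd": joint speeds; "joint_efforts": joint torques, N m; "eef_pos": TCP position; "ee_rot": TCP orientation; "force": force on the tool from outside, world axes, zero at the start; "moment": the same for the moment, N m; "width": finger opening in m.
Only numpy, scipy, OpenCV 4.12 (cv2) and the standard library are available. Lean on these libraries where they do the work, as an engineer would, in place of code of your own. Each camera call takes 0.05 s, during which the arm holds its last target. There are 200 camera calls.

## Working session

There is one attempt and no reset: what is moved stays moved. The work goes in short steps, Python scripts to look and compute and a shell command to move; the robot and the scene stay as the last step left them, time stands still between calls to the robot, and variables do not carry over. Pictures are saved under pics/ and viewed, about 12 in all and at most 16, crops included, and the job is handed in when it is done.

```bash
mkdir -p pics
cat > h.py <<'E'
import numpy as np, cv2
from station import telemetry, grab_frame, arm, regions_of, pinpoint
def ray(f,uv):
    K=np.array([[f['fx'],0,f['cx']],[0,f['fy'],f['cy']],[0,0,1]])
    n=cv2.undistortPoints(np.array([[uv]],float),K,np.array(f['dist_coeffs'],float))[0,0]
    R=np.array(f['R']);t=np.array(f['t']); return -R.T@t, R.T@np.array([n[0],n[1],1])
def at(f,uv,z):
    c,d=ray(f,uv); return c+d*(z-c[2])/d[2]
def px(f,P):
    K=np.array([[f['fx'],0,f['cx']],[0,f['fy'],f['cy']],[0,0,1]])
    return cv2.projectPoints(np.array([P],float),cv2.Rodrigues(np.array(f['R'],float))[0],np.array(f['t'],float),K,np.array(f['dist_coeffs'],float))[0][0,0]
def save(f,n,crop=None,s=1):
    im=cv2.cvtColor(f['pixels'],cv2.COLOR_RGB2BGR)
    if crop: a,b,c,d=crop; im=im[b:d,a:c]
    cv2.imwrite('pics/'+n,cv2.resize(im,None,fx=s,fy=s,interpolation=cv2.INTER_CUBIC))
E
python3 - <<'E'
from h import *
s=telemetry.get_state(); print(s['t'],s['eef_pos'],s['ee_rot'],s['width'])
F={c:grab_frame(c) for c in('top','side')}
save(F['top'],'a_top.png');save(F['side'],'a_side.png')
for c in F: print(c,np.round(-np.array(F[c]['R']).T@F[c]['t'],3))
for n,z in dict(tray=0,cover_handle=.036,cover_hinge=.036,turntable=0,cas_pocket0=.008,jar_pocket0=.008,bot_pocket0=.008,cassette0=0,jar0=0,bottle0=0,tube_rack=0,gel_bottle=0,specimen_cup=0).items():
  for c in F:
    for r in pinpoint(c,n): 
      if r['p']>.2: print(n,c,round(r['p'],2),np.round(r['location']),np.round(at(F[c],r['location'],z)[:2],3))
E
```

```text
0.0 [0.22167228 0.63706278 0.22565454] [-3.14148048e+00 -1.60373681e-03 -1.90579002e+00] 0.08761602849697435
top [0.277 0.008 1.418]
side [-0.074 -0.774  0.981]
tray top 0.9 [336. 254.] [ 0.55 -0.01]
tray side 0.75 [329. 258.] [ 0.553 -0.004]
cover_handle top 0.66 [336. 300.] [ 0.438 -0.011]
cover_handle side 0.93 [291. 269.] [ 0.43  -0.008]
cover_handle side 0.63 [222. 195.] [0.44  0.357]
cover_handle side 0.4 [325. 239.] [0.565 0.029]
cover_hinge top 0.97 [336. 212.] [ 0.644 -0.007]
cover_hinge side 0.71 [460. 292.] [ 0.712 -0.313]
cover_hinge side 0.63 [359. 235.] [ 0.647 -0.012]
turntable top 0.83 [493. 272.] [ 0.516 -0.381]
turntable side 0.91 [417. 357.] [ 0.516 -0.369]
turntable side 0.75 [319. 260.] [0.528 0.005]
cas_pocket0 top 0.98 [313. 240.] [0.583 0.044]
cas_pocket0 top 0.9 [366. 242.] [ 0.579 -0.079]
cas_pocket0 top 0.68 [288. 241.] [0.578 0.102]
cas_pocket0 top 0.36 [383. 240.] [ 0.584 -0.121]
cas_pocket0 side 0.85 [352. 265.] [ 0.579 -0.066]
cas_pocket0 side 0.68 [323. 237.] [0.586 0.062]
cas_pocket0 side 0.26 [449. 343.] [ 0.598 -0.389]
jar_pocket0 top 0.77 [335. 269
[... 983 characters left out ...]
 top 0.57 [468. 268.] [ 0.524 -0.321]
bottle0 side 0.69 [400. 332.] [ 0.537 -0.295]
bottle0 side 0.67 [448. 347.] [ 0.592 -0.393]
bottle0 side 0.67 [410. 371.] [ 0.479 -0.386]
tube_rack top 0.75 [452. 181.] [ 0.738 -0.287]
tube_rack side 0.76 [458. 287.] [ 0.75  -0.282]
tube_rack side 0.69 [290. 244.] [0.502 0.102]
tube_rack side 0.53 [353. 265.] [ 0.588 -0.062]
tube_rack side 0.35 [448. 346.] [ 0.594 -0.392]
gel_bottle top 0.82 [213. 183.] [0.718 0.291]
gel_bottle top 0.23 [218. 227.] [0.611 0.273]
gel_bottle side 0.73 [316. 180.] [0.735 0.293]
specimen_cup top 0.79 [417. 325.] [ 0.389 -0.199]
specimen_cup top 0.21 [314. 239.] [0.586 0.042]
specimen_cup side 0.96 [323. 337.] [ 0.384 -0.198]
```

View pics/a_top.png

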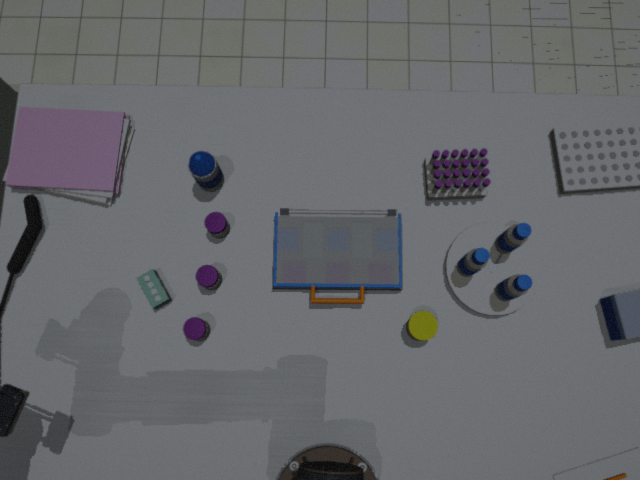

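View pics/a_side.png

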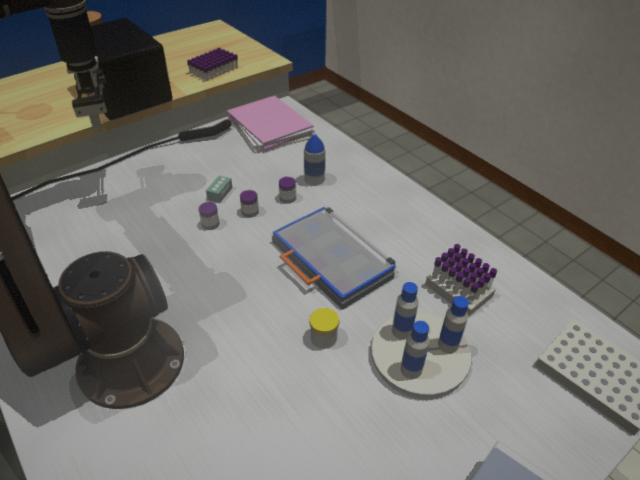

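The top view shows the tray at (337,250) with its orange handle at (337,300). One cassette is at (154,288), and the jars are at (216,225), (208,277) and (196,329). The three bottles stand on the turntable at (515,237), (473,262) and (515,287). The side view agrees. I'm going above the handle.

```bash
R="";python3 -m inch '0.2 21 -64.5 -3 0 0 -71; 0.2 21 -64.5 -3 0 0 -71; 0.2 21 -64.5 -3 0 0 -71; 0.2 21 -64.5 -3 0 0 -71; 0.2 21 -64.5 -3 0 0 -71; 0.2 21 -64.5 -3 0 0 -71; 0.2 21 -64.5 -3 0 0 -71; 0.2 21 -64.5 -3 0 0 -71; 0.2 21 -64.5 -3 0 0 -71; 0.2 21 -64.5 -3 0 0 -71; 0.2 21 -64.5 -3 0 0 -71; 0.2 21 -64.5 -3 0 0 -71' 10
python3 -m inch '0.2 0 0 0 0 0 0;0.2 0 0 0 0 0 0'
python3 - <<'E'
from h import *
s=telemetry.get_state(); print(s['t'],s['eef_pos'],s['ee_rot'],s['width'],s['force'])
f=grab_frame('wrist'); save(f,'b_wrist.png'); print(-np.array(f['R']).T@f['t'],np.array(f['R'])[2])
for n,z in dict(cover_handle=.036,cover_hinge=.036,tray=0).items():
    for r in pinpoint('wrist',n): print(n,round(r['p'],2),np.round(r['location']),np.round(at(f,r['location'],z),3))
for r in regions_of('wrist','cover_handle'): print(r['p'],r['bbox'])
f=grab_frame('side'); 
for r in pinpoint('side','cassette0'):print(r,at(f,r['location'],0))
E
```

```text
t: 2.9
eef_pos: [0.432, -0.0108, 0.1964]
ee_rot: [-3.141, -0.0, 3.132]
force: [-0.5, 0.3, 0.0]
width: 0.0175
t: 3.15
eef_pos: [0.432, -0.0101, 0.1965]
ee_rot: [-3.141, -0.0, 3.134]
force: [-0.0, 0.7, -0.0]
width: 0.0174
3.15 [ 0.43195366 -0.01009216  0.19648935] [-3.14135921e+00 -1.64377817e-04  3.13359850e+00] 0.017381729587794624 [-0.04248571  0.6739658  -0.01179996]
[ 0.43211813 -0.07983867  0.35509737] [ 0.0010859   0.2593223  -0.96579023]
cover_handle 0.92 [313. 218.] [ 0.438 -0.012  0.036]
cover_handle 0.28 [235.  91.] [ 0.497 -0.112  0.036]
cover_hinge 0.89 [ 68. 218.] [ 0.644 -0.014  0.036]
tray 0.61 [188. 210.] [ 0.553 -0.014  0.   ]
0.82 [36.0, 23.7, 326.2, 376.0]
0.2 [26.7, 23.5, 323.3, 372.6]
{'location': [220.1, 193.9], 'p': 0.83} [4.58842095e-01 4.07458274e-01 1.11022302e-16]
{'location': [356.1, 234.6], 'p': 0.67} [0.66983869 0.02320947 0.        ]
{'location': [312.1, 227.7], 'p': 0.34} [0.58933689 0.11883794 0.        ]
```

View pics/b_wrist.png

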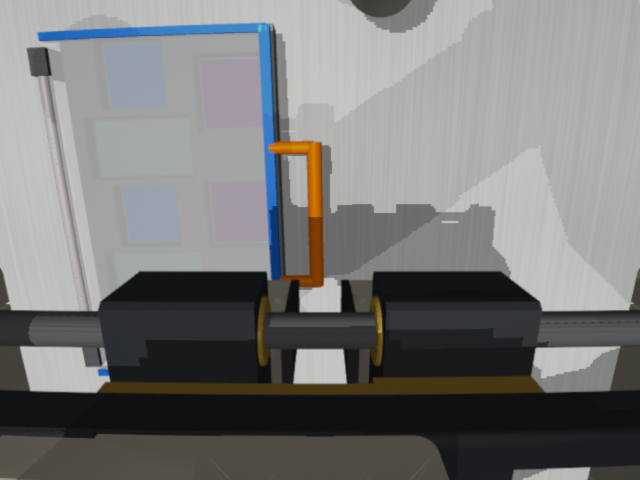

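The wrist view shows the bar running from (316,147) to (317,283) and the hinge rod from (43,80) to (93,350). Next I compute the bar line and the hinge line.

Run:
```python
from h import *
f=grab_frame('wrist'); im=cv2.cvtColor(f['pixels'],cv2.COLOR_RGB2HSV)
m=((im[...,0]<20)&(im[...,1]>180)&(im[...,2]>60)).astype(np.uint8); m[295:]=0; m[:130]=0
for r in (165,190,215,240,265): 
    c=np.where(m[r])[0]; print(r,c.min(),c.max(),at(f,((c.min()+c.max())/2,r),.036)[:2])
ys,xs=np.where(m); print(ys.min(),ys.max())
print(at(f,(317,ys.min()+4),.036),at(f,(317,ys.max()-4),.036))
for p in((43,80),(67,215),(90,335)): print(at(f,p,.036))
# front cover edge (outer right edge of blue) 
h=((im[...,0]>95)&(im[...,0]<120)&(im[...,1]>150))
for r in(60,120,180,240):
    c=np.where(h[r,200:300])[0]+200; print(r,c.max(),at(f,(c.max(),r),.036)[:2])
```

```text
165 308 321 [ 0.43611137 -0.05592018]
190 309 321 [ 0.43593748 -0.03590106]
215 309 321 [ 0.43617096 -0.01525655]
240 310 322 [0.43557603 0.00607661]
265 310 322 [0.43581367 0.02814141]
142 286
[ 0.43396878 -0.07072448  0.036     ] [0.43511824 0.0436069  0.036     ]
[ 0.64595055 -0.12424205  0.036     ]
[ 0.64402712 -0.01742163  0.036     ]
[0.64264941 0.09400975 0.036     ]
60 270 [ 0.46870875 -0.13450887]
120 273 [ 0.46797894 -0.09083683]
180 276 [ 0.46726877 -0.04427122]
240 278 [0.46741186 0.00580054]
```

```bash
python3 -m inch '0.2 0.45 -0.3 -5 0 0 0.4;0.2 0.45 -0.3 -11 0 0 0.4;0.2 0.45 -0.3 -15 0 0 0.4;0.2 0.45 -0.3 -16.9 0 0 0.4;0.2 0.45 -0.3 -16.9 0 0 0.4;0.1 0.45 -0.3 -16.9 0 0 0.4;0.1 0.45 -0.3 -16.9 0 0 0.4;0.05 0.45 -0.3 -16.9 0 0 0.4;0.05 0.45 -0.3 -16.9 0 0 0.4;0.05 0.45 -0.3 -16.9 0 0 0.4' 10
```

```text
t: 4.8
eef_pos: [0.4358, -0.0134, 0.0279]
ee_rot: [3.142, -0.001, 3.14]
force: [-5.2, 3.3, -1.2]
width: 0.0117
```

```bash
python3 -m inch '0.05 0.32 0 3.61 0 0 0;0.05 1.25 0 7.11 0 0 0;0.05 2.79 0 10.4 0 0 0;0.05 4.87 0 13.37 0 0 0;0.05 7.43 0 15.93 0 0 0;0.05 10.4 0 18.01 0 0 0;0.05 13.69 0 19.55 0 0 0;0.05 17.19 0 20.48 0 0 0;0.05 20.8 0 20.8 0 0 0;0.05 24.41 0 20.48 0 0 0;0.05 26.5 0 20 0 0 0;0.05 26.5 0 20 0 0 0' 10
```

```text
t: 6.3
eef_pos: [0.7033, -0.0129, 0.2289]
ee_rot: [3.141, 0.003, 3.14]
force: [1.6, 3.1, 3.0]
width: 0.0117
```

```bash
python3 -m inch '1 0 0 0 0 0 0;1 0 0 0 0 0 0;1 0 0 0 0 0 0;1 0 0 0 0 0 0;1 0 0 2 0 0 0;1 0 0 5 0 0 0;1 -4 2 8 0 0 0;1 -10 10 8 0 0 0;1 -15 16 8 0 0 0;1 -20 22 8 0 0 0;1 -23 28 6 0 0 0;1 -24 35 2 0 0 0'; python3 -m inch '1 0 6 -4 0 0 0;1 0 6 -4 0 0 0;1 0 6 -4 0 0 0'
python3 - <<'E'
from h import *
f=grab_frame('wrist'); save(f,'c_wrist.png')
for n,z in dict(cassette0=0,jar0=0).items():
    for r in pinpoint('wrist',n): print(n,round(r['p'],2),np.round(r['location']),np.round(at(f,r['location'],z),3))
f=grab_frame('top');save(f,'c_top.png',(130,150,600,400),1.7)
for c in('top','side'):
  f=grab_frame(c)
  for n,z in dict(cassette0=0,jar0=0,bottle0=.026,cas_pocket0=.008,jar_pocket0=.008,bot_pocket0=.008).items():
    for r in pinpoint(c,n):
      if r['p']>.3: print(c,n,round(r['p'],2),np.round(r['location']),np.round(at(f,r['location'],z)[:2],3))
E
```

```text
t: 7.8
eef_pos: [0.4911, 0.2622, 0.28]
ee_rot: [3.139, 0.006, 3.14]
force: [1.0, -0.2, -0.4]
width: 0.0872
t: 8.18
eef_pos: [0.4909, 0.3223, 0.2396]
ee_rot: [3.14, 0.005, -3.142]
force: [0.3, -0.3, 0.6]
width: 0.0878
cassette0 0.57 [352. 283.] [0.458 0.409 0.   ]
jar0 0.88 [445. 182.] [0.366 0.3   0.   ]
jar0 0.87 [207. 148.] [0.604 0.266 0.   ]
jar0 0.58 [326. 163.] [0.486 0.281 0.   ]
top cassette0 0.65 [158. 286.] [0.467 0.405]
top jar0 0.95 [218. 224.] [0.619 0.271]
top jar0 0.64 [336. 254.] [ 0.552 -0.01 ]
top jar0 0.63 [197. 333.] [0.36  0.305]
top jar0 0.58 [210. 281.] [0.48  0.283]
top bottle0 0.98 [464. 266.] [ 0.525 -0.308]
top bottle0 0.85 [505. 291.] [ 0.467 -0.399]
top bottle0 0.74 [506. 244.] [ 0.578 -0.406]
top cas_pocket0 0.89 [317. 237.] [0.59  0.036]
top cas_pocket0 0.67 [369. 239.] [ 0.586 -0.086]
top jar_pocket0 0.89 [378. 275.] [ 0.502 -0.11 ]
top jar_pocket0 0.81 [335. 273.] [ 0.505 -0.008]
top jar_pocket0 0.75 [291. 273.] [0.503 0.093]
top jar_pocket0 0.59 [506. 244.] [ 0.582 -0.413]
top jar_pocket0 0.48 [364. 241.] [ 0.582 -0.076]
top bot_pocket0 0.86 [288. 24
[... 157 characters left out ...]
09]
side jar0 0.69 [207. 223.] [0.364 0.312]
side jar0 0.62 [288. 199.] [0.608 0.264]
side jar0 0.61 [249. 212.] [0.486 0.284]
side jar0 0.36 [331. 258.] [ 0.556 -0.008]
side bottle0 0.94 [408. 373.] [ 0.459 -0.398]
side bottle0 0.89 [402. 331.] [ 0.524 -0.308]
side bottle0 0.65 [446. 344.] [ 0.578 -0.393]
side cas_pocket0 0.98 [354. 267.] [ 0.578 -0.076]
side cas_pocket0 0.89 [325. 240.] [0.581 0.049]
side jar_pocket0 0.74 [316. 264.] [ 0.506 -0.01 ]
side jar_pocket0 0.66 [288. 245.] [0.49  0.093]
side jar_pocket0 0.62 [342. 287.] [ 0.51 -0.11]
side jar_pocket0 0.4 [356. 265.] [ 0.588 -0.073]
side bot_pocket0 0.81 [342. 250.] [ 0.594 -0.008]
side bot_pocket0 0.78 [370. 278.] [ 0.589 -0.129]
```

View pics/c_wrist.png

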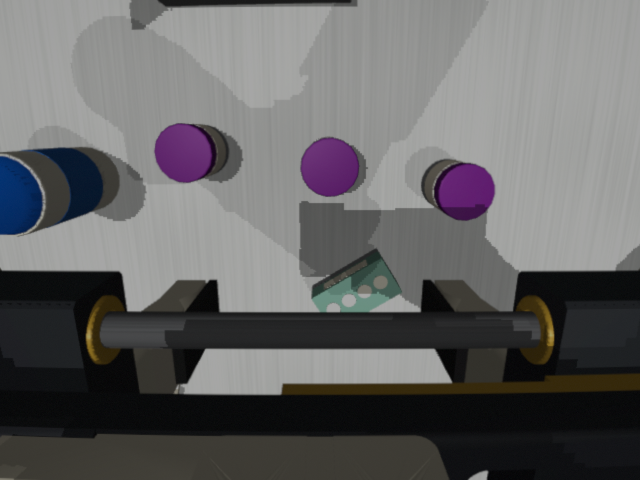

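View pics/c_top.png

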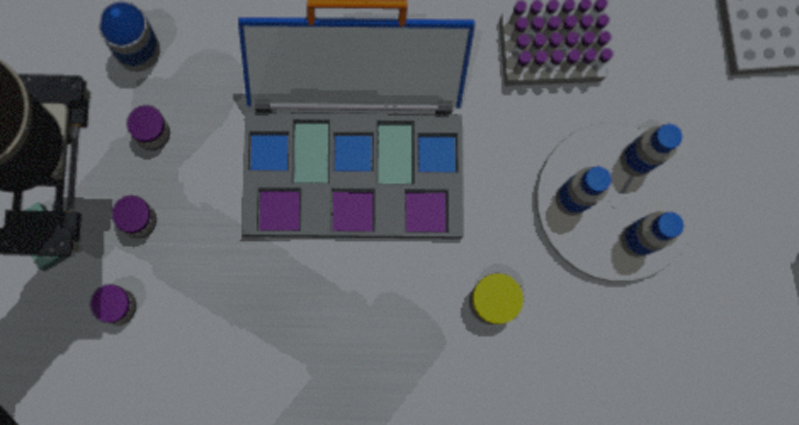

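The top view shows the cover standing open, with its bar at far top (357,5), and all eight pockets clear. The wrist view shows the cassette at (355,283) with its long axis about 30° from x. I'm going over it.

```bash
python3 -c "
from h import *
print(np.round(telemetry.get_state()['q'],2))"; python3 -m inch '1 -3 8.6 -3 0 0 -61;1 -3 8.6 -3 0 0 -61;1 -3 8.6 -3 0 0 -61;1 -3 8.6 -3 0 0 -61;1 -3 8.6 -3 0 0 -61;1 -3 8.6 -3 0 0 -61;1 -3 8.6 -3 0 0 -61;1 -3 8.6 -3 0 0 -61'
cat >> h.py <<'E'
def mrect(f,mask,z):
    """min-area rectangle of a pixel mask projected on plane z: centre, sizes, long axis angle (deg)"""
    m=mask.astype(np.uint8)
    c=max(cv2.findContours(m,cv2.RETR_EXTERNAL,cv2.CHAIN_APPROX_NONE)[0],key=cv2.contourArea)[:,0]
    P=np.array([at(f,p,z)[:2] for p in c.astype(float)])*1000
    (x,y),(w,h),a=cv2.minAreaRect(P.astype(np.float32))
    if w<h: a+=90
    return np.round([x/1000,y/1000],4),round(max(w,h),1),round(min(w,h),1),round((a+90)%180-90,1)
E
python3 - <<'E'
from h import *
s=telemetry.get_state(); print(np.round(s['q'],2),s['eef_pos'],s['ee_rot'])
f=grab_frame('wrist'); save(f,'d_wrist.png')
hsv=cv2.cvtColor(f['pixels'],cv2.COLOR_RGB2HSV)
for r in pinpoint('wrist','cassette0'): print(round(r['p'],2),np.round(r['location']),np.round(at(f,r['location'],0),4))
for r in regions_of('wrist','cassette0'): print(r['p'],r['bbox'],mrect(f,r['pixels'],.036))
ft=grab_frame('top'); hsv=cv2.cvtColor(ft['pixels'],cv2.COLOR_RGB2HSV)
H,S=hsv[...,0],hsv[...,1]
print(hsv[240,313],hsv[240,288],hsv[272,292])
for nm,(u,v) in dict(c=(313,240),c1=(362,240),b0=(288,240),b1=(337,240),b2=(387,240),j0=(294,273),j1=(337,273),j2=(381,273)).items():
    ref=hsv[v,u].astype(int); m=(abs(H.astype(int)-ref[0])<8)&(abs(S.astype(int)-ref[1])<50)
    n,l=cv2.connectedComponents(m.astype(np.uint8),connectivity=4); print(nm,mrect(ft,l==l[v,u],.008))
E
```

```text
[ 0.92  0.2  -0.17  0.   -1.19 -0.92]
t: 10.07
eef_pos: [0.4611, 0.4083, 0.2099]
ee_rot: [3.139, 0.006, 2.079]
force: [0.1, -0.2, 0.6]
width: 0.0876
[ 1.05  0.27 -0.15  0.01 -1.15 -2.11] [0.46108334 0.40830606 0.20992288] [3.13870347 0.00593393 2.0788427 ]
0.59 [319. 202.] [0.4566 0.4029 0.    ]
0.88 [295.3, 161.4, 345.0, 256.0] (array([0.4552, 0.4062]), 83.4, 43.1, 31.1)
0.35 [0.5, 44.6, 52.8, 220.7] (array([0.5257, 0.1573]), 152.0, 43.3, 17.9)
[ 83  63 118] [107 200 129] [142 159  93]
c (array([0.5847, 0.0448]), 91.7, 52.0, 1.2)
c1 (array([ 0.586 , -0.0707]), 89.3, 56.4, 1.3)
b0 (array([0.5832, 0.1037]), 48.7, 47.3, 1.8)
b1 (array([ 0.5834, -0.012 ]), 48.2, 47.3, 1.2)
b2 (array([ 0.5859, -0.1284]), 49.9, 48.3, -88.8)
j0 (array([0.5014, 0.0869]), 54.5, 51.4, 1.6)
j1 (array([ 0.5024, -0.0146]), 53.7, 51.8, -88.8)
j2 (array([ 0.5033, -0.1144]), 54.2, 53.7, 1.2)
```

View pics/d_wrist.png

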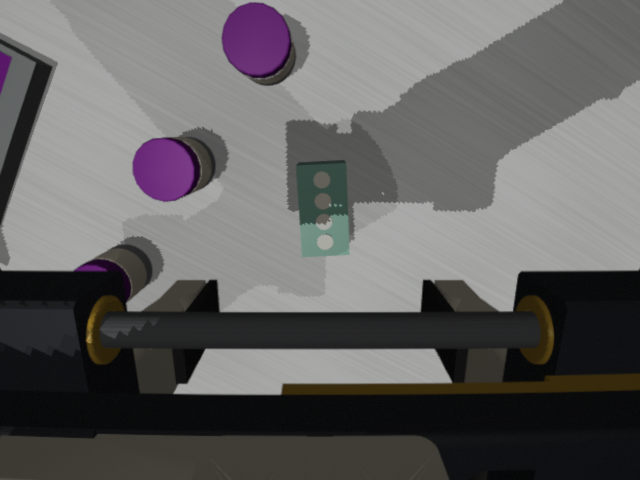

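The wrist view shows the cassette upright between the jaws at (322,208), measured 83×43 mm against the true 80×42. The pockets are also consistent, with tray yaw about 0.02. I'll grasp it.

```bash
python3 -m inch '0.8 -0.55 -0.3 -6 0 0 2;0.8 -0.55 -0.3 -12 0 0 2;0.8 -0.55 -0.3 -17 0 0 2;0.8 -0.55 -0.3 -19.1 0 0 2;0.8 -0.55 -0.3 -19.1 0 0 2;0.4 -0.55 -0.3 -19.1 0 0 2;0.4 -0.55 -0.3 -19.1 0 0 2;0.4 -0.55 -0.3 -19.1 0 0 2;0.4 -0.55 -0.3 -19.1 0 0 2;0.4 -0.55 -0.3 -19.1 0 0 2' 20; python3 -m inch '0.4 0 0 3 0 0 0;0.4 0 0 9 0 0 0;0.4 0 0 13 0 0 0;0.4 0 0 13 0 0 0'
```

```text
t: 11.52
eef_pos: [0.4559, 0.4059, 0.02]
ee_rot: [3.137, 0.005, 2.112]
force: [-2.6, 0.1, 6.2]
width: 0.0418
t: 12.02
eef_pos: [0.4571, 0.4075, 0.154]
ee_rot: [3.131, 0.002, 2.113]
force: [-0.8, -0.3, -2.4]
width: 0.0424
```

```bash
python3 -m inch '0.4 12.7 -36.3 0 0 0 -30;0.4 12.7 -36.3 0 0 0 -30;0.4 12.7 -36.3 0 0 0 -30;0.4 12.7 -36.3 0 0 0 -30;0.4 12.7 -36.3 0 0 0 -30;0.4 12.7 -36.3 0 0 0 -30;0.4 12.7 -36.3 0 0 0 -30;0.4 12.7 -36.3 -2 0 0 -30;0.4 12.7 -36.3 -2 0 0 -30'
python3 - <<'E'
from h import *
s=telemetry.get_state(); P=s['eef_pos'];print(P,s['ee_rot'])
f=grab_frame('wrist'); save(f,'e_wrist.png')
for r in regions_of('wrist','cassette0'): print(r['p'],r['bbox'],mrect(f,r['pixels'],P[2]+.016))
hsv=cv2.cvtColor(f['pixels'],cv2.COLOR_RGB2HSV).astype(int);H,S=hsv[...,0],hsv[...,1]
for n in('bot_pocket0','jar_pocket0','cas_pocket0'):
  for r in pinpoint('wrist',n): 
    if r['p']>.3: print(n,r['p'],np.round(r['location']),at(f,r['location'],.008))
for nm,lo,hi,s0 in(('blue',100,115,120),('purple',130,155,90)):
  m=((H>lo)&(H<hi)&(S>s0)).astype(np.uint8); n,l,st,_=cv2.connectedComponentsWithStats(m,connectivity=4)
  for i in range(1,n):
    if st[i,4]>800: print(nm,st[i],mrect(f,l==i,.008))
E
```

```text
t: 13.15
eef_pos: [0.5824, 0.0442, 0.1318]
ee_rot: [3.135, 0.004, 1.588]
force: [-0.5, -0.7, -1.4]
width: 0.042
[0.58238717 0.04416756 0.13175891] [3.13522865 0.00353801 1.58844467]
0.95 [261.3, 202.7, 373.2, 384.8] (array([0.5591, 0.0434]), 43.5, 42.1, 1.6)
0.26 [19.4, 343.9, 384.6, 393.9] (array([ 0.6109, -0.0755]), 22.4, 11.5, 1.1)
bot_pocket0 0.96 [245. 228.] [ 0.58191367 -0.01160642  0.008     ]
bot_pocket0 0.77 [ 88. 225.] [ 0.58154866 -0.12914004  0.008     ]
bot_pocket0 0.63 [402. 230.] [0.58162448 0.10423848 0.008     ]
jar_pocket0 0.95 [386. 116.] [0.50138347 0.08736219 0.008     ]
jar_pocket0 0.62 [240. 115.] [ 0.502125   -0.01228182  0.008     ]
jar_pocket0 0.55 [ 94. 114.] [ 0.50254523 -0.11498391  0.008     ]
cas_pocket0 0.72 [166. 228.] [ 0.58293626 -0.07029965  0.008     ]
blue [  51  194   69   66 3880] (array([ 0.5836, -0.1315]), 50.2, 45.7, 0.7)
blue [ 208  194   70   68 3703] (array([ 0.5823, -0.0127]), 50.3, 50.3, -0.1)
blue [ 368  196   71   67 4179] (array([0.5813, 0.1039]), 50.6, 50.2, -89.0)
purple [  52   72   80   82 5703] (array([ 0.502 , -0.1159]), 54.1, 50.4, 0.6)
purple [ 197   72   82   82 6439] (array([ 0.5012, -0.0136]), 54.3, 53.5, -89.5)
purple [ 345   72   83   83 6461] (array([0.5001, 0.0869]), 54.1, 54.0, -89.4)
purple [614 256  26  54 809] (array([0.6213, 0.2843]), 44.5, 17.9, 4.5)
```

View pics/e_wrist.png

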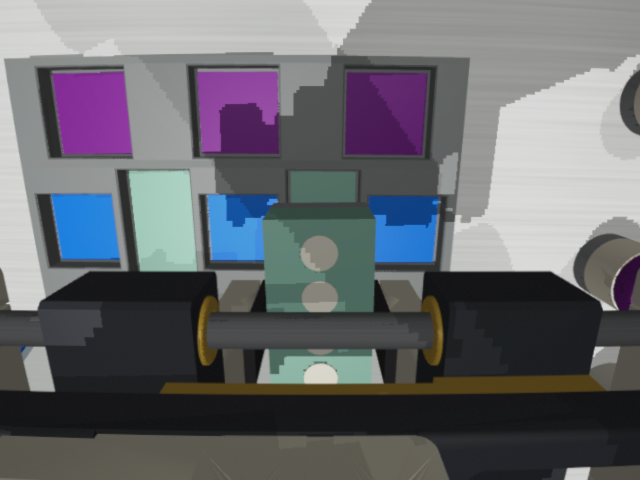

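Run:
```python
from h import *
f=grab_frame('wrist')
z=f and telemetry.get_state()['eef_pos'][2]
for p,zz in(((268,217),z+.016),((372,217),z+.016),((320,203),z-.02),((320,217),z+.016)): print(p,at(f,p,zz))
g=cv2.cvtColor(f['pixels'],cv2.COLOR_RGB2GRAY); print(g[196:226,340])
```

```text
(268, 217) [0.54505178 0.02536555 0.15055153]
(372, 217) [0.54430995 0.06359251 0.15055153]
(320, 203) [0.5460709  0.04445608 0.11455153]
(320, 217) [0.54468701 0.04448494 0.15055153]
[98 98 98 98 98 95 74 63 62 62 62 64 64 64 64 64 65 64 64 65 64 65 69 89
 96 97 97 97 97 97]
```

```bash
python3 -m inch '0.4 -0.3 0.1 -4 0 0 0;0.4 -0.3 0.1 -7 0 0 0;0.4 -0.3 0.1 -8.5 0 0 0;0.4 -0.3 0.1 -9.3 0 0 0;0.4 -0.3 0.1 -10 0 0 0;0.4 -0.3 0.1 -10.4 0 0 0;0.4 -0.3 0.1 -10.5 0 0 0;0.4 -0.3 0.1 -10.5 0 0 0;0.7 -0.3 0.1 -10.5 0 0 0;0.7 -0.3 0.1 -10.5 0 0 0;0.7 -0.3 0.1 -10.5 0 0 0;0.7 -0.3 0.1 -10.5 0 0 0'; python3 -m inch '0.7 0 0 5 0 0 0;0.7 0 0 11 0 0 0;0.7 0 0 15 0 0 0;0.7 -5 0 15 0 0 0;0.7 -5 0 15 0 0 0'
python3 - <<'E'
from h import *
s=telemetry.get_state(); print(s['q'],s['eef_pos'])
f=grab_frame('wrist'); save(f,'f_wrist.png')
for r in pinpoint('wrist','cassette0')[:2]: print('cas',r['p'],at(f,r['location'],.008))
for r in regions_of('wrist','cassette0')[:2]: print(r['p'],r['bbox'],mrect(f,r['pixels'],.044))
for c in('wrist','top','side'):
  f=grab_frame(c)
  for r in pinpoint(c,'jar0'): print(c,'jar',round(r['p'],2),np.round(at(f,r['location'],0)[:2],4))
E
```

```text
t: 14.95
eef_pos: [0.5814, 0.0461, 0.0296]
ee_rot: [3.13, 0.002, 1.59]
force: [-1.2, -0.0, -0.4]
width: 0.0614
t: 15.58
eef_pos: [0.5288, 0.0458, 0.1804]
ee_rot: [3.13, 0.001, 1.59]
force: [1.1, -0.1, 0.4]
width: 0.0611
[ 0.46076275  0.15109756 -0.38379241  0.00712736 -1.02557634 -2.01602058] [0.52879167 0.04579424 0.18038954]
cas 0.92 [0.5842873  0.04756599 0.008     ]
cas 0.53 [ 0.54830684 -0.01461088  0.008     ]
0.89 [292.2, 231.3, 343.7, 311.9] (array([0.568 , 0.0454]), 68.6, 42.0, 2.1)
wrist jar 0.91 [0.4855 0.2813]
wrist jar 0.7 [0.5849 0.0481]
side jar 0.7 [ 0.5357 -0.2977]
side jar 0.66 [0.6058 0.2661]
side jar 0.6 [0.3617 0.3057]
side jar 0.57 [0.4846 0.2838]
```

View pics/f_wrist.png

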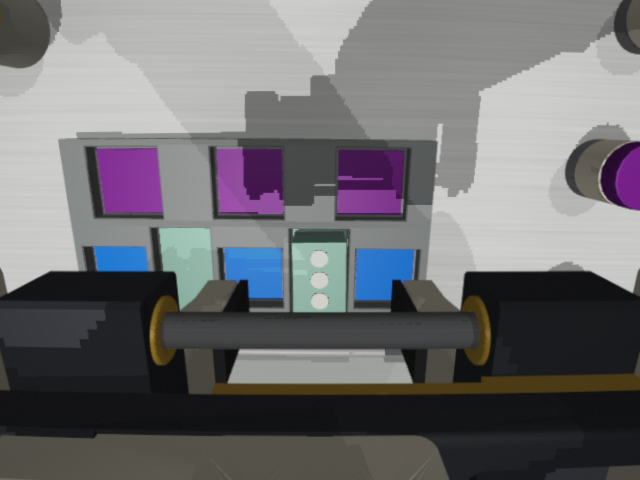

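The cassette sits down in its pocket at (318,270), aligned, and measures 42 mm wide at a height of 44 mm. I'm going over the middle jar.

```bash
python3 -m inch '0.9 -4.3 23.6 0 0 0 0;0.9 -4.3 23.6 0 0 0 0;0.9 -4.3 23.6 0 0 0 0;0.9 -4.3 23.6 0 0 0 0;0.9 -4.3 23.6 0 0 0 0;0.9 -4.3 23.6 0 0 0 0;0.9 -4.3 23.6 0 0 0 0'
cat > jar.py <<'E'
from h import *
s=telemetry.get_state(); P=s['eef_pos'];print(s['t'],np.round(s['q'],2),P,s['ee_rot'])
f=grab_frame('wrist')
for r in pinpoint('wrist','jar0'): print('pin',round(r['p'],2),np.round(r['location']),np.round(at(f,r['location'],0)[:2],4))
hsv=cv2.cvtColor(f['pixels'],cv2.COLOR_RGB2HSV).astype(int);H,S=hsv[...,0],hsv[...,1]
m=((H>130)&(H<160)&(S>100)).astype(np.uint8); n,l,st,_=cv2.connectedComponentsWithStats(m,connectivity=4)
for i in range(1,n):
    if st[i,4]>600: print('lid',st[i],mrect(f,l==i,.062))
E
python3 jar.py
python3 - <<'E'
from h import *
for c in('top','side'):
  f=grab_frame(c)
  for n in('jar0','cassette0'):
    for r in pinpoint(c,n): print(c,n,round(r['p'],2),np.round(r['location']),np.round(at(f,r['location'],0)[:2],4))
E
```

```text
t: 16.9
eef_pos: [0.4889, 0.2811, 0.1791]
ee_rot: [3.131, 0.003, 1.589]
force: [0.2, 0.4, -0.4]
width: 0.0789
16.9 [ 0.88  0.21 -0.32  0.01 -1.04 -2.43] [0.48890764 0.28111262 0.1790754 ] [3.13089576e+00 2.84302116e-03 1.58853805e+00]
pin 0.82 [316. 208.] [0.4838 0.2776]
pin 0.78 [309. 336.] [0.6079 0.2723]
pin 0.69 [350.  61.] [0.3648 0.3024]
lid [ 318    6   75   84 4887] (array([0.3669, 0.3012]), 49.3, 48.1, 6.0)
lid [ 286  188   68   69 3605] (array([0.483 , 0.2808]), 49.7, 48.0, -25.5)
lid [  62  194   63   61 3333] (array([0.4868, 0.116 ]), 45.0, 41.5, 0.7)
lid [ 272  349   60   35 1968] (array([0.6004, 0.268 ]), 47.5, 31.3, -88.8)
top jar0 0.96 [199. 333.] [0.3594 0.3021]
top jar0 0.92 [217. 225.] [0.6154 0.2746]
top jar0 0.73 [379. 273.] [ 0.5075 -0.1126]
top jar0 0.67 [210. 280.] [0.4827 0.2824]
top cassette0 0.67 [290. 271.] [0.509  0.0959]
top cassette0 0.65 [314. 239.] [0.5852 0.0437]
side jar0 0.83 [250. 213.] [0.4843 0.2762]
side jar0 0.79 [210. 223.] [0.3683 0.3061]
side jar0 0.72 [290. 196.] [0.6215 0.2731]
side cassette0 0.71 [327. 240.] [0.591  0.0524]
```

```bash
python3 -m inch '0.9 -0.6 0 -6 0 0 0;0.9 -0.6 0 -11 0 0 0;0.9 -0.6 0 -14.9 0 0 0;0.9 -0.6 0 -14.9 0 0 0;0.5 -0.6 0 -14.9 0 0 0;0.5 -0.6 0 -14.9 0 0 0;0.5 -0.6 0 -14.9 0 0 0;0.5 -0.6 0 -14.9 0 0 0;0.5 -0.6 0 -11 0 0 0;0.5 -0.6 0 -5 0 0 0;0.5 -0.6 0 -4 0 0 0' 20; python3 -m inch '0.5 1.8 -19.4 0 0 0 0;0.5 1.8 -19.4 0 0 0 0;0.5 1.8 -19.4 0 0 0 0;0.5 1.8 -19.4 0 0 0 0;0.5 1.8 -19.4 0 0 0 0;0.5 1.8 -19.4 0 0 0 0'; python3 jar.py
```

```text
t: 18.68
eef_pos: [0.4846, 0.2835, 0.1439]
ee_rot: [3.125, -0.003, 1.59]
force: [0.2, -0.3, -1.5]
width: 0.0497
t: 19.42
eef_pos: [0.5026, 0.0905, 0.1437]
ee_rot: [3.125, -0.003, 1.591]
force: [-0.4, 0.3, -1.1]
width: 0.0496
19.425 [ 0.57  0.15 -0.48  0.01 -0.93 -2.12] [0.5026133  0.09046727 0.14369199] [ 3.12513314e+00 -2.97335231e-03  1.59059066e+00]
pin 0.76 [320. 271.] [0.5439 0.0916]
pin 0.56 [617.  41.] [0.3646 0.3021]
lid [  16  185   72   68 4075] (array([ 0.4892, -0.0791]), 43.7, 39.5, 0.7)
lid [ 145  185   74   70 4682] (array([0.4884, 0.0045]), 44.2, 43.1, 0.6)
lid [ 279  186   72   61 3330] (array([0.4846, 0.0869]), 44.2, 38.1, -88.9)
lid [ 256  258  129   55 5153] (array([0.5306, 0.0914]), 85.3, 37.9, -88.9)
lid [ 256  349  127   34 3630] (array([0.5908, 0.0919]), 86.7, 26.6, -89.0)
```

Run:
```python
from h import *
s=telemetry.get_state();P=s['eef_pos'];print(P)
f=grab_frame('wrist'); a=at(f,(320,258),P[2]+.032); b=at(f,(256,320),P[2]+.032);c=at(f,(384,320),P[2]+.032);print('jar centre',a[0]+.025,(b[1]+c[1])/2,c[1]-b[1])
```

```text
[0.5025682  0.09065393 0.14369709]
jar centre 0.4982174874514342 0.09048410789087749 0.04506420260730255
```

```bash
python3 -m inch '0.5 0.2 -0.35 -5 0 0.5 0;0.5 0.2 -0.35 -8 0 0.5 0;0.5 0.2 -0.35 -9 0 0.5 0;0.5 0.2 -0.35 -9.6 0 0.5 0;0.5 0.2 -0.35 -10.1 0 0.5 0;0.5 0.2 -0.35 -10.4 0 0.5 0;0.5 0.2 -0.35 -10.5 0 0.5 0;0.5 0.2 -0.35 -10.5 0 0.5 0'; python3 -c "
from h import *
s=telemetry.get_state();print(s['eef_pos'],s['force'])"
```

```text
t: 20.58
eef_pos: [0.5038, 0.087, 0.0397]
ee_rot: [3.134, -0.003, 1.591]
force: [-6.0, -0.2, 4.5]
width: 0.0492
[0.50384772 0.08699156 0.039678  ] [-5.99367667 -0.24267618  4.4830279 ]
```

```bash
python3 -m inch '0.8 -0.1 0 0 0 0 0;0.8 -0.1 0 0 0 0 0;0.8 -0.1 0 0 0 0 0;0.8 -0.1 0 5 0 0 0;0.8 -0.1 0 10 0 0 0;0.8 -0.1 0 14 0 0.4 0;0.8 -0.1 0 14 0 0.4 0'; python3 jar.py
```

```text
t: 21.45
eef_pos: [0.5051, 0.0879, 0.1833]
ee_rot: [3.135, -0.006, 1.592]
force: [0.0, -0.3, -1.0]
width: 0.0703
21.45 [ 0.55  0.12 -0.41 -0.   -1.03 -2.1 ] [0.50506158 0.08793632 0.18329626] [ 3.13493247 -0.00606105  1.5917397 ]
pin 0.77 [316. 214.] [0.5057 0.0854]
pin 0.74 [268. 297.] [0.5859 0.0427]
pin 0.56 [582.  52.] [0.3654 0.3013]
lid [ 591    0   49   77 3030] (array([0.37  , 0.2838]), 47.7, 33.8, 11.2)
lid [  51  177   64   62 3430] (array([ 0.4914, -0.0836]), 45.2, 41.5, 0.7)
lid [ 167  178   66   62 3783] (array([0.4907, 0.0021]), 44.8, 44.6, 0.8)
lid [ 284  178   68   87 4686] (array([0.499 , 0.0871]), 63.7, 49.2, -0.1)
```

Run:
```python
from h import *
f=grab_frame('wrist'); save(f,'g.png',(140,130,480,310),2.3)
```

```text
(no output)
```

View pics/g.png

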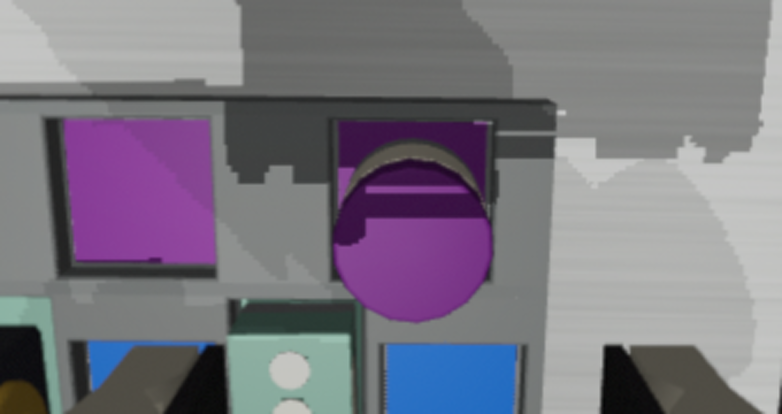

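The crop shows the jar upright in the right purple pocket, with its lid circle centred at crop (413,240), displaced a bit towards the back. I'll check the numbers and go to the next jar at the same time.

```bash
python3 - <<'E'
from h import *
f=grab_frame('wrist'); o=np.array([140,130])
g=lambda x,y,z: at(f,o+np.array([x,y])/2.3,z)
for z in(.070,.076,.084): print(z,g(413,240,z),'diam',g(492,240,z)[1]-g(334,240,z)[1])
print('foot front',g(413,140,.008)[0]+.025, 'pocket front/back top edge',g(413,118,.022),g(413,282,.022),'floor front',g(413,122,.008),'left/right edge',g(332,200,.022),g(494,200,.022))
print('other pocket',g(135,117,.022),g(135,278,.022),g(45,200,.022),g(216,200,.022))
E
python3 -m inch '0.9 0 6 0 0 0 0;0.9 -5 12 0 0 0 0;0.9 -14 21.5 0 0 0 0;0.9 -14 21.5 0 0 0 0;0.9 -14 21.5 0 0 0 0;0.9 -14 21.5 0 0 0 0;0.9 -14 21.5 0 0 0 0'; python3 jar.py
```

```text
0.07 [0.50124767 0.08696721 0.07      ] diam 0.04806812419720695
0.076 [0.49972767 0.08692081 0.076     ] diam 0.04699038635243778
0.084 [0.49770099 0.08685895 0.084     ] diam 0.045553402559412245
foot front 0.5043902111494352 pocket front/back top edge [0.46978728 0.08647235 0.022     ] [0.52914145 0.08765074 0.022     ] floor front [0.47284502 0.0865709  0.008     ] left/right edge [0.49932572 0.05832601 0.022     ] [0.49821642 0.11578487 0.022     ]
other pocket [ 0.47114415 -0.01015462  0.022     ] [ 0.52959209 -0.01353698  0.022     ] [ 0.50117742 -0.04419699  0.022     ] [0.50009009 0.01710383 0.022     ]
t: 22.52
eef_pos: [0.3622, 0.3011, 0.1778]
ee_rot: [-3.139, -0.001, 1.591]
force: [0.5, 0.3, -0.2]
width: 0.079
22.525 [ 1.11  0.06 -0.49 -0.   -1.02 -2.66] [0.36223741 0.30109817 0.17781351] [-3.13936450e+00 -9.86737759e-04  1.59125086e+00]
lid [ 287  202   67   69 3581] (array([0.3644, 0.3014]), 50.6, 47.5, -0.1)
```

```bash
python3 -m inch '0.9 0.2 0 -6 0 0 0;0.9 0.2 0 -11 0 0 0;0.9 0.2 0 -14.8 0 0 0;0.9 0.2 0 -14.8 0 0 0;0.5 0.2 0 -14.8 0 0 0;0.5 0.2 0 -14.8 0 0 0;0.5 0.2 0 -14.8 0 0 0;0.5 0.2 0 -14.8 0 0 0;0.5 0.2 0 -11 0 0 0;0.5 0.2 0 -5 0 0 0;0.5 0.2 0 -3 0 0 0' 20; python3 -m inch '0.5 13.6 -31.4 0 0 0 0;0.5 13.6 -31.4 0 0 0 0;0.5 13.6 -31.4 0 0 0 0;0.5 13.6 -31.4 0 0 0 0;0.5 13.6 -31.4 0 0 0 0;0.5 13.6 -31.4 0 0 0 0;0.5 13.6 -31.4 0 0 0 0;0.5 13.6 -31.4 0 0 0 0;0.5 13.6 -31.4 0 0 0 0'
cat > held.py <<'E'
from h import *
import sys
up,diam=map(float,sys.argv[1:3])   # top face above TCP, diameter
s=telemetry.get_state();P=s['eef_pos'];print(P,s['ee_rot'],s['force'])
f=grab_frame('wrist'); hsv=cv2.cvtColor(f['pixels'],cv2.COLOR_RGB2HSV).astype(int)
save(f,'h%d.png'%(s['t']*10),(140,130,480,310),2.3)
m=((hsv[...,0]>130)&(hsv[...,0]<160)&(hsv[...,1]>90)).astype(np.uint8)
n,l,st,_=cv2.connectedComponentsWithStats(m,connectivity=4)
for i in range(1,n):
    if st[i,4]>600: print(st[i],mrect(f,l==i,.008)[0])
L=l[285,320]; ys,xs=np.where(l==L); r=ys.min(); c=xs[ys==r].mean()
print('lid front',r,c,'centre', at(f,(c,r),P[2]+up)[0]+diam/2, at(f,((xs.min()+xs.max())/2,300),P[2]+up)[1])
E
python3 held.py .032 .050
```

```text
t: 24.0
eef_pos: [0.3655, 0.3022, 0.1518]
ee_rot: [3.141, -0.006, 1.59]
force: [0.3, 0.1, -2.0]
width: 0.0499
t: 25.12
eef_pos: [0.5012, -0.011, 0.1519]
ee_rot: [3.14, -0.006, 1.592]
force: [-0.5, 0.1, -1.0]
width: 0.0496
[ 0.50117228 -0.01098544  0.15192118] [ 3.14035224 -0.00636061  1.59161674] [-0.48208103  0.12224927 -1.04756678]
[ 151  190   72   67 4481] [ 0.5025 -0.1143]
[ 281  190   71   56 2998] [ 0.496  -0.0132]
[ 408  192  101   83 5221] [0.5068 0.1017]
[ 255  258  130   55 5226] [ 0.5525 -0.0091]
[ 257  349  128   34 3706] [ 0.6275 -0.0069]
lid front 258 325.0 centre 0.4974189960457668 -0.011580248200077829
```

```bash
python3 -m inch '0.5 0.15 -0.22 -5 0 0 0;0.5 0.15 -0.22 -8.5 0 0 0;0.5 0.15 -0.22 -9.8 0 0 0;0.5 0.15 -0.22 -10.4 0 0 0;0.5 0.15 -0.22 -10.8 0 0 0;0.5 0.15 -0.22 -11.1 0 0 0;0.5 0.15 -0.22 -11.25 0 0 0;0.5 0.15 -0.22 -11.25 0 0 0'; python3 -m inch '0.75 0 0 0 0 0 0;0.75 0 0 0 0 0 0;0.75 0 0 0 0 0 0;0.75 0 0 5 0 0 0;0.75 0 0 10 0 0 0;0.75 0 0 14 0 0 0;0.75 0 0 14 0 0 0'
python3 - <<'E'
from h import *
f=grab_frame('wrist'); s=telemetry.get_state();print(s['eef_pos']);save(f,'i.png',(140,130,480,310),2.3)
for c in('wrist','top','side'):
  f=grab_frame(c)
  for r in pinpoint(c,'jar0'): 
    q=at(f,r['location'],0); z=.008 if q[1]<.15 else 0
    print(c,round(r['p'],2),np.round(r['location']),np.round(at(f,r['location'],z)[:2],4))
E
```

```text
t: 26.18
eef_pos: [0.5029, -0.0131, 0.0397]
ee_rot: [3.14, -0.006, 1.592]
force: [-0.5, 1.0, -1.8]
width: 0.0494
t: 27.05
eef_pos: [0.5049, -0.0126, 0.1832]
ee_rot: [3.133, -0.008, 1.592]
force: [0.3, 0.7, -0.1]
width: 0.0661
[ 0.50357164 -0.01280459  0.18112445]
wrist 0.77 [432. 218.] [0.503  0.0858]
wrist 0.58 [319. 217.] [ 0.5042 -0.0118]
top 0.51 [292. 274.] [0.5007 0.0903]
top 0.5 [337. 276.] [ 0.4983 -0.0141]
top 0.44 [216. 227.] [0.6109 0.2762]
side 0.68 [294. 241.] [0.513  0.0967]
side 0.61 [315. 264.] [ 0.5052 -0.0082]
```

View pics/i.png

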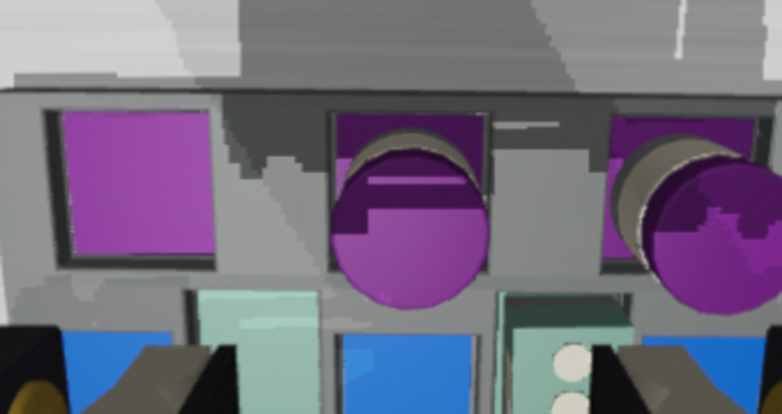

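The second jar is down in the middle pocket at crop (410,230), upright. Now the third jar.

```bash
python3 -m inch '0.9 10.5 28 0 0 0.4 0;0.9 10.5 28 0 0 0.4 0;0.9 10.5 28 0 0 0.4 0;0.9 10.5 28 0 0 0.4 0;0.9 10.5 28 0 0 0.4 0;0.9 10.5 28 0 0 0.4 0;0.9 10.5 28 0 0 0.4 0;0.9 10.5 28 0 0 0.4 0'; python3 jar.py
```

```text
t: 28.4
eef_pos: [0.6071, 0.2657, 0.1785]
ee_rot: [-3.134, -0.006, 1.591]
force: [-0.0, -0.3, -0.2]
width: 0.0788
28.4 [ 0.7   0.37 -0.07 -0.01 -1.13 -2.25] [0.60708743 0.26571456 0.17853832] [-3.13395952 -0.00561222  1.59100054]
pin 0.9 [325. 214.] [0.6044 0.2713]
pin 0.63 [97. 88.] [0.5025 0.0826]
lid [  11   38   86   81 5333] (array([0.5036, 0.0863]), 58.5, 50.0, 81.1)
lid [ 289  199   68   68 3578] (array([0.6063, 0.268 ]), 50.0, 47.7, 15.6)
```

```bash
python3 -m inch '0.9 0 0.2 -6 0 -0.4 0;0.9 0 0.2 -11 0 -0.4 0;0.9 0 0.2 -14.8 0 -0.4 0;0.9 0 0.2 -14.8 0 -0.4 0;0.5 0 0.2 -14.8 0 -0.4 0;0.5 0 0.2 -14.8 0 -0.4 0;0.5 0 0.2 -14.8 0 -0.4 0;0.5 0 0.2 -14.8 0 -0.4 0;0.5 0 0.2 -11 0 -0.4 0;0.5 0 0.2 -5 0 -0.4 0;0.5 0 0.2 -3 0 -0.4 0' 20; python3 -m inch '0.5 -10.4 -38.2 0 0 0 0;0.5 -10.4 -38.2 0 0 0 0;0.5 -10.4 -38.2 0 0 0 0;0.5 -10.4 -38.2 0 0 0 0;0.5 -10.4 -38.2 0 0 0 0;0.5 -10.4 -38.2 0 0 0 0;0.5 -10.4 -38.2 0 0 0 0;0.5 -10.4 -38.2 0 0 0 0;0.5 -10.4 -38.2 0 0 0 0;0.5 -10.4 -38.2 0 0 0 0'; python3 held.py .032 .05
```

```text
t: 29.88
eef_pos: [0.6088, 0.2687, 0.1534]
ee_rot: [3.137, -0.009, 1.591]
force: [-0.4, -0.1, -1.2]
width: 0.0494
t: 31.12
eef_pos: [0.5052, -0.1123, 0.1534]
ee_rot: [3.137, -0.009, 1.593]
force: [-0.4, 0.9, -1.3]
width: 0.0495
[ 0.50522235 -0.11226094  0.15335405] [ 3.13671393 -0.00903446  1.59281641] [-0.37812723  0.88658475 -1.26695932]
[ 283  185   70   56 3089] [ 0.497  -0.1132]
[ 409  187   72   67 1086] [ 0.5009 -0.0124]
[542 189  62  23 663] [0.4819 0.0898]
[ 429  205   81   68 4429] [0.5158 0.0102]
[ 571  209   69   75 4254] [0.5215 0.1258]
[ 254  255  132   58 5738] [ 0.5564 -0.1099]
[ 258  349  124   35 3478] [ 0.6337 -0.1084]
lid front 255 322.0 centre 0.5002489414958482 -0.11298387317864486
```

```bash
python3 -m inch '0.5 0 -0.15 -5 0 0 0;0.5 0 -0.15 -8.6 0 0 0;0.5 0 -0.15 -9.9 0 0 0;0.5 0 -0.15 -10.5 0 0 0;0.5 0 -0.15 -10.9 0 0 0;0.5 0 -0.15 -11.2 0 0 0;0.5 0 -0.15 -11.4 0 0 0;0.5 0 -0.15 -11.4 0 0 0'; python3 -m inch '0.75 0 0 0 0 0 0;0.75 0 0 0 0 0 0;0.75 0 0 0 0 0 0;0.75 0 0 5 0 0 0;0.75 0 0 10 0 0 0;0.75 -6 0 14 0 0 0;0.75 -6 2 14 0 0 0;0.75 -6 5 14 0 0 0'
python3 - <<'E'
from h import *
f=grab_frame('wrist'); s=telemetry.get_state();print(s['eef_pos'],s['q']);save(f,'j.png')
for r in pinpoint('wrist','jar0'): print(round(r['p'],2),np.round(r['location']),np.round(at(f,r['location'],.008)[:2],4))
for c in('top','side'):
  f=grab_frame(c)
  for r in pinpoint(c,'bottle0'): print(c,round(r['p'],2),np.round(r['location']),np.round(at(f,r['location'],.026)[:2],4))
  if c=='top':
    hsv=cv2.cvtColor(f['pixels'],cv2.COLOR_RGB2HSV).astype(int)
    m=((hsv[...,0]>100)&(hsv[...,0]<118)&(hsv[...,1]>150)&(hsv[...,2]>100)).astype(np.uint8);m[:,:430]=0
    n,l,st,ce=cv2.connectedComponentsWithStats(m)
    for i in range(1,n):
      if st[i,4]>40: print('cap',st[i],mrect(f,l==i,.176))
E
```

```text
t: 32.17
eef_pos: [0.5058, -0.1137, 0.0403]
ee_rot: [3.135, -0.009, 1.593]
force: [-0.8, 1.5, 4.9]
width: 0.0496
t: 33.17
eef_pos: [0.4454, -0.0636, 0.1815]
ee_rot: [3.133, -0.01, 1.592]
force: [0.8, 0.3, 0.2]
width: 0.0659
[ 0.44573982 -0.06142057  0.18115489] [ 0.2965212   0.01355165 -0.52995919 -0.00874346 -1.01603147 -1.84143282]
0.93 [263. 278.] [ 0.5037 -0.1114]
0.73 [371. 279.] [ 0.5029 -0.0147]
0.68 [485. 282.] [0.504  0.0897]
top 0.9 [507. 244.] [ 0.578  -0.4093]
top 0.9 [505. 290.] [ 0.4691 -0.4   ]
top 0.88 [466. 268.] [ 0.5189 -0.3109]
cap [517 223  14  14 151] (array([ 0.5777, -0.3997]), 28.2, 27.5, -2.5)
cap [475 248  14  14 153] (array([ 0.5226, -0.3095]), 27.4, 27.3, 1.2)
cap [517 275  15  15 160] (array([ 0.4674, -0.3961]), 28.1, 27.9, 26.9)
side 0.94 [447. 346.] [ 0.5745 -0.3998]
side 0.91 [410. 373.] [ 0.4614 -0.4014]
side 0.64 [400. 332.] [ 0.5195 -0.3085]
```

View pics/j.png

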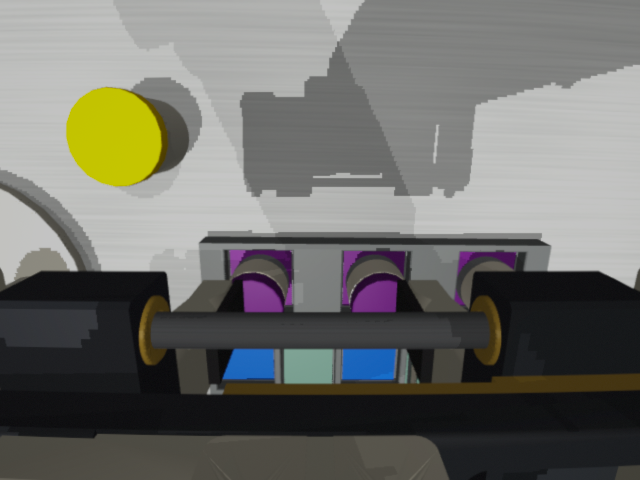

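All three jars are down in their pockets (tops at (262,270), (373,270) and (488,275)). The caps sit in a triangle around the axis (0.5226, -0.3715), with the 62 mm radius confirmed. I'm going above the nearest bottle.

```bash
python3 -m inch '0.8 1 -3 4 0 0.4 0;0.8 3 -9 8 0 0.4 0;0.8 7.6 -24.8 8 0 0.4 0;0.8 7.6 -24.8 8 0 0.4 0;0.8 7.6 -24.8 8 0 0.4 0;0.8 7.6 -24.8 8 0 0.4 0;0.8 7.6 -24.8 8 0 0.4 0;0.8 7.6 -24.8 8 0 0.4 0'
cat > bot.py <<'E'
from h import *
s=telemetry.get_state(); P=s['eef_pos'];print(s['t'],np.round(s['q'],2),P,s['ee_rot'])
for c in('wrist','top'):
  f=grab_frame(c)
  hsv=cv2.cvtColor(f['pixels'],cv2.COLOR_RGB2HSV).astype(int)
  m=((hsv[...,0]>100)&(hsv[...,0]<118)&(hsv[...,1]>150)&(hsv[...,2]>(100 if c=='top' else 40))).astype(np.uint8)
  if c=='top': m[:,:430]=0
  else: save(f,'b%d.png'%(s['t']*10))
  n,l,st,ce=cv2.connectedComponentsWithStats(m)
  for i in range(1,n):
    if st[i,4]>(60 if c=='top' else 500): print(c,'cap',st[i],mrect(f,l==i,.176))
E
python3 bot.py
```

```text
t: 34.48
eef_pos: [0.5215, -0.3115, 0.2602]
ee_rot: [-3.14, -0.009, 1.594]
force: [0.3, 0.3, -0.2]
width: 0.0703
34.475 [-0.22  0.23 -0.08 -0.01 -1.26 -1.32] [ 0.52148368 -0.31148103  0.26016377] [-3.14045667 -0.00911761  1.59370454]
wrist cap [ 156  129   62   52 2505] (array([ 0.465 , -0.3929]), 37.2, 30.2, -69.9)
wrist cap [ 297  213   49   54 2039] (array([ 0.5178, -0.3096]), 35.4, 30.1, -8.7)
wrist cap [ 461  241   46   42 1533] (array([ 0.5303, -0.2035]), 28.3, 27.8, 0.9)
wrist cap [199 243  50  43 880] (array([ 0.5319, -0.3695]), 31.3, 21.7, 55.5)
wrist cap [ 566  242   42   30 1101] (array([ 0.5255, -0.1337]), 25.6, 20.2, -89.2)
top cap [519 275  13  15 149] (array([ 0.4677, -0.397 ]), 28.4, 25.7, 24.8)
```

```bash
python3 -m inch '0.8 0 0.2 -4 0 0.3 0;0.8 0 0.2 -8 0 0.3 0;0.8 0 0.2 -10.5 0 0.3 0;0.8 0 0.2 -11 0 0.3 0;0.8 0 0.2 -11 0 0.3 0;0.3 0 0.2 -11 0 0.3 0;0.3 0 0.2 -11 0 0.3 0;0.3 0 0.2 -11 0 0.3 0;0.3 0 0.2 -11 0 0.3 0;0.3 0 0.2 -11 0 0.3 0' 25;python3 -c "
from h import *
f=grab_frame('wrist');save(f,'k.png',(140,100,540,400),1.8)"
```

```text
t: 35.83
eef_pos: [0.5218, -0.3094, 0.1507]
ee_rot: [-3.136, -0.009, 1.594]
force: [0.1, -1.2, 0.1]
width: 0.0315
```

View pics/k.png

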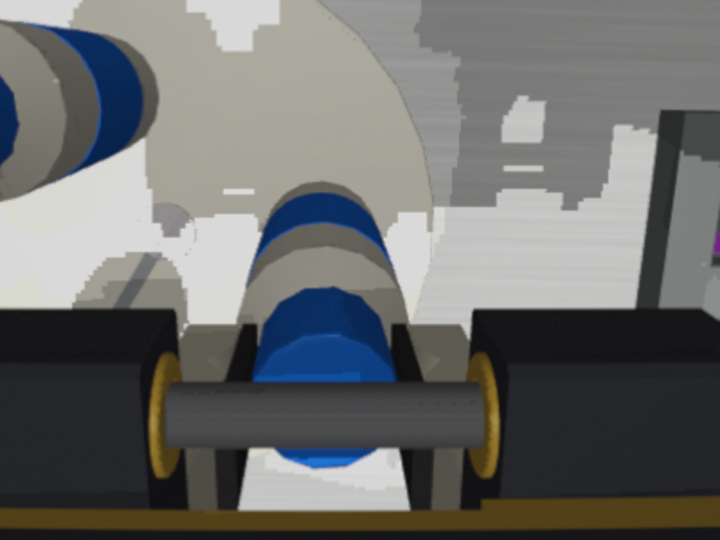

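The cap is centred between the pads at crop (323,375), width 31.5 mm. Lift it and carry it to the left blue pocket.

```bash
python3 -m inch '0.3 0 0 2 0 0 0;0.3 0 0 6 0 0 0;0.3 0 0 10 0 0 0;0.3 1 5 10 0 0 0;0.3 2 10 10 0 0 0;0.3 3 15 10 0 0 0;0.3 4 20 10 0 0 0;0.3 5 25 10 0 0 0;0.3 5.5 30 10 0 0 0;0.3 6 35 10 0 0 0;0.3 6 39.5 10 0 0 0;0.3 6 41.3 10 0 0 0'; python3 -m inch '0.3 0 0 0 0 0 0;0.3 0 0 0 0 0 0'
python3 - <<'E'
from h import *
s=telemetry.get_state();P=s['eef_pos'];print(P,s['ee_rot'])
f=grab_frame('wrist');save(f,'l.png',(60,60,560,400),1.6)
for n in('bot_pocket0','bottle0'):
  for r in pinpoint('wrist',n): print(n,round(r['p'],2),np.round(r['location']),np.round(at(f,r['location'],.008 if n[3]=='_' else P[2]-.125)[:2],4))
hsv=cv2.cvtColor(f['pixels'],cv2.COLOR_RGB2HSV).astype(int)
m=((hsv[...,0]>100)&(hsv[...,0]<118)&(hsv[...,1]>120)&(hsv[...,2]>40)).astype(np.uint8)
n,l,st,ce=cv2.connectedComponentsWithStats(m)
for i in range(1,n):
    if st[i,4]>300: print(st[i],mrect(f,l==i,.008))
E
```

```text
t: 37.38
eef_pos: [0.5813, 0.1058, 0.2498]
ee_rot: [-3.135, -0.009, 1.596]
force: [0.4, 0.5, -2.1]
width: 0.0315
t: 37.62
eef_pos: [0.581, 0.1052, 0.2495]
ee_rot: [-3.134, -0.008, 1.596]
force: [-0.0, -0.1, -2.5]
width: 0.0313
[0.5809531  0.10522008 0.24950303] [-3.13377115 -0.00835055  1.59608036]
bot_pocket0 0.89 [ 93. 201.] [ 0.5815 -0.1273]
bot_pocket0 0.69 [316. 203.] [0.5788 0.1028]
bot_pocket0 0.56 [202. 206.] [ 0.5839 -0.014 ]
bottle0 0.68 [204. 172.] [0.5389 0.0226]
bottle0 0.59 [318. 232.] [0.5813 0.1052]
[  65  179   49   48 2065] (array([ 0.5834, -0.1313]), 49.2, 45.8, 0.9)
[ 178  179   50   50 2297] (array([ 0.5821, -0.0131]), 50.0, 49.4, -0.2)
[ 292  181   50   33 1164] (array([0.5725, 0.1035]), 50.2, 32.9, -88.6)
[ 280  207   76   41 1064] (array([0.6029, 0.1043]), 79.1, 40.6, -85.5)
[ 279  260   82   53 3382] (array([0.6697, 0.1093]), 89.3, 60.2, -88.8)
[ 18 266  41  45 315] (array([ 0.6804, -0.2021]), 75.7, 6.7, -42.9)
[293 349  62  34 660] (array([0.7669, 0.1167]), 70.5, 43.2, -88.9)
```

View pics/l.png

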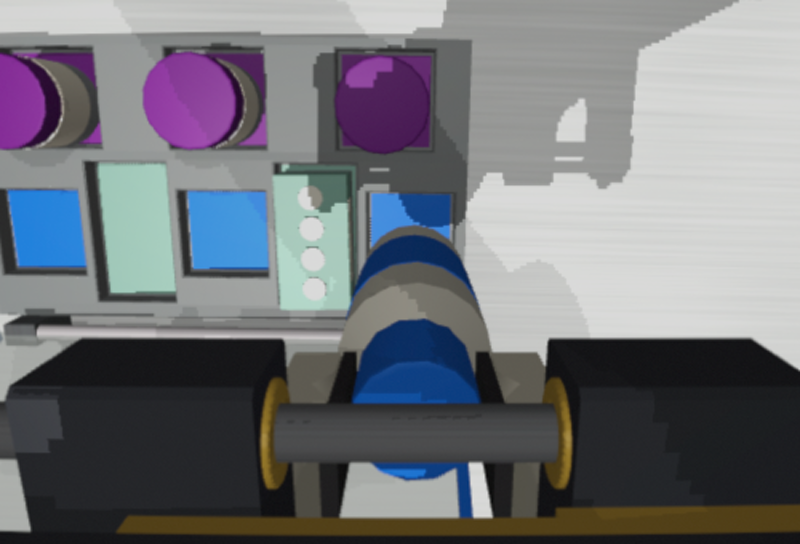

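```bash
python3 -m inch '0.3 0.05 -0.15 -4 0 0 0;0.3 0.05 -0.15 -8 0 0 0;0.3 0.05 -0.15 -9.6 0 0 0;0.3 0.05 -0.15 -10.2 0 0 0;0.3 0.05 -0.15 -10.7 0 0 0;0.3 0.05 -0.15 -11.1 0 0 0;0.3 0.05 -0.15 -11.4 0 0 0;0.3 0.05 -0.15 -11.6 0 0 0;0.3 0.05 -0.15 -11.65 0 0 0;0.3 0.05 -0.15 -11.65 0 0 0'
```

```text
t: 39.02
eef_pos: [0.5818, 0.1033, 0.1335]
ee_rot: [-3.135, -0.009, 1.595]
force: [0.1, -0.7, -2.6]
width: 0.0316
```

```bash
python3 -m inch '0.45 0 0 -0.05 0 0 0;0.6 0 0 -0.05 0 0 0;0.65 0 0 -0.05 0 0 0;0.65 0 0 -0.05 0 0 0;0.65 0 0 5 0 0 0;0.65 0 0 11 0 0 0;0.65 -1 -6 14 0 0 0;0.65 -2 -12 14 0 0 0;0.8 -3 -18 14 0 0 0;0.8 -4 -24 14 0 0 0;0.8 -5 -30 14 0 0 0;0.8 -6 -35 14 0 0 0'; python3 bot.py;python3 - <<'E'
from h import *
for c in('top','side'):
  f=grab_frame(c)
  if c=='side': save(f,'m.png',(200,130,520,430),1.8)
  for r in pinpoint(c,'bottle0'): 
    q=at(f,r['location'],.008); z=.008 if q[1]>-.2 else .026
    print(c,round(r['p'],2),np.round(r['location']),np.round(at(f,r['location'],z)[:2],4))
E
```

```text
t: 40.52
eef_pos: [0.5211, -0.2488, 0.2737]
ee_rot: [-3.135, -0.008, 1.595]
force: [0.6, 0.4, 0.3]
width: 0.0705
40.525 [-0.11  0.18 -0.12 -0.01 -1.28 -1.43] [ 0.52107224 -0.24881321  0.27368891] [-3.13502999 -0.00843271  1.59453828]
wrist cap [148 123  38  52 911] (array([ 0.4619, -0.346 ]), 32.0, 21.7, 3.8)
wrist cap [  69  130   67   48 2600] (array([ 0.4662, -0.3895]), 43.4, 29.7, -89.4)
wrist cap [ 137  239   52   50 1061] (array([ 0.536 , -0.3516]), 32.6, 27.2, 39.8)
wrist cap [ 401  238   46   42 1771] (array([ 0.5323, -0.1769]), 29.6, 29.5, -89.5)
wrist cap [ 505  240   43   32 1239] (array([ 0.5286, -0.1055]), 27.6, 22.4, -89.0)
top cap [517 275  15  15 165] (array([ 0.4672, -0.3957]), 28.8, 28.1, -63.1)
top 0.94 [290. 239.] [0.584  0.0984]
top 0.76 [506. 291.] [ 0.4682 -0.4011]
side 0.96 [412. 370.] [ 0.4703 -0.3969]
side 0.9 [447. 343.] [ 0.5803 -0.3947]
side 0.7 [457. 292.] [ 0.7136 -0.3048]
side 0.63 [308. 229.] [0.5734 0.1141]
```

View pics/m.png

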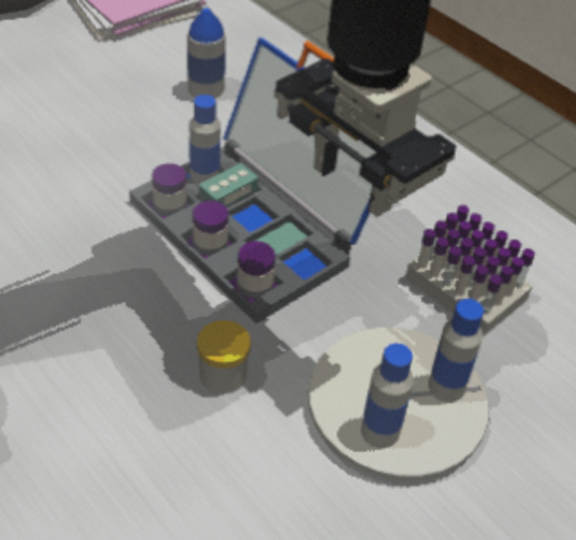

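The view shows the first bottle upright in the left blue pocket at (205,130), the cover open, and two bottles left on the disc. The top camera's cap positions matched the last grasp to 1 mm, so I go straight to the near one at (0.467, -0.396).

```bash
python3 -m inch '0.8 -2 -5 -1 0 -0.4 0;0.8 -4 -10 -1 0 -0.4 0;0.8 -5.4 -14.7 -1 0 -0.4 0;0.8 -5.4 -14.7 -1 0 -0.4 0;0.8 -5.4 -14.7 -1 0 -0.4 0'; python3 bot.py
```

```text
t: 41.45
eef_pos: [0.4684, -0.3923, 0.2634]
ee_rot: [3.141, -0.009, 1.596]
force: [-0.7, 0.6, 0.1]
width: 0.07
41.45 [-0.38  0.24 -0.07 -0.01 -1.27 -1.16] [ 0.46840872 -0.39225978  0.26337435] [ 3.14147378 -0.00885445  1.59614359]
wrist cap [  33   85   64  106 3368] (array([ 0.4033, -0.5486]), 64.5, 21.1, 11.2)
wrist cap [ 289  209   47   54 1999] (array([ 0.4631, -0.3966]), 35.2, 29.8, 1.3)
wrist cap [287 294  42  18 589] (array([ 0.5095, -0.3988]), 27.8, 12.4, -88.8)
wrist cap [ 284  349   41   35 1241] (array([ 0.5586, -0.4005]), 28.8, 27.6, -88.8)
top cap [520 225  11  12  92] (array([ 0.575 , -0.4047]), 27.2, 17.7, -20.3)
```

```bash
python3 -m inch '0.8 -0.1 -0.4 -4 0 0 0;0.8 -0.1 -0.4 -8 0 0 0;0.8 -0.1 -0.4 -10.7 0 0 0;0.8 -0.1 -0.4 -11.3 0 0 0;0.8 -0.1 -0.4 -11.3 0 0 0;0.3 -0.1 -0.4 -11.3 0 0 0;0.3 -0.1 -0.4 -11.3 0 0 0;0.3 -0.1 -0.4 -11.3 0 0 0;0.3 -0.1 -0.4 -11.3 0 0 0;0.3 -0.1 -0.4 -11.3 0 0 0' 25
```

```text
t: 42.8
eef_pos: [0.4676, -0.396, 0.1508]
ee_rot: [3.141, -0.009, 1.597]
force: [-1.1, -0.0, 0.5]
width: 0.0314
```

```bash
python3 -m inch '0.3 0 0 2 0 0 0;0.3 0 0 6 0 0 0;0.3 0 0 10 0 0 0;0.3 0 5 10 0 0 0;0.3 1 10 10 0 0 0;0.3 2.5 15 10 0 0 0;0.3 4.5 20 10 0 0 0;0.3 6.5 25 10 0 0 0;0.3 8.5 30 10 0 0 0;0.3 10.5 34 10 0 0 0;0.3 11.5 37.5 10 0 0 0;0.3 11.5 38.3 10 0 0 0'; python3 -m inch '0.3 0 0 0 0 0 0;0.3 0 0 0 0 0 0'
cat > pk.py <<'E'
from h import *
s=telemetry.get_state();P=s['eef_pos'];print(P,s['ee_rot'],s['width'])
f=grab_frame('wrist')
for n in('bot_pocket0','bottle0'):
  for r in pinpoint('wrist',n): print(n,round(r['p'],2),np.round(r['location']),np.round(at(f,r['location'],.008 if n[3]=='_' else P[2]-.125)[:2],4))
hsv=cv2.cvtColor(f['pixels'],cv2.COLOR_RGB2HSV).astype(int)
m=((hsv[...,0]>100)&(hsv[...,0]<118)&(hsv[...,1]>120)&(hsv[...,2]>40)).astype(np.uint8)
n,l,st,ce=cv2.connectedComponentsWithStats(m)
for i in range(1,n):
    if st[i,4]>300 and st[i,1]<200: print(st[i],mrect(f,l==i,.008))
E
python3 pk.py
```

```text
t: 44.3
eef_pos: [0.5827, -0.0109, 0.2498]
ee_rot: [-3.141, -0.009, 1.599]
force: [-0.1, -0.2, -2.3]
width: 0.0313
t: 44.55
eef_pos: [0.5823, -0.0116, 0.2495]
ee_rot: [-3.14, -0.009, 1.599]
force: [-1.1, -0.3, -1.6]
width: 0.0318
[ 0.58230781 -0.01162296  0.24954663] [-3.13992159 -0.00852313  1.59860434] 0.031750114299873476
bot_pocket0 0.82 [317. 203.] [ 0.5812 -0.0122]
bot_pocket0 0.58 [204. 201.] [ 0.5819 -0.1286]
bottle0 0.73 [322. 225.] [ 0.5781 -0.0093]
bottle0 0.68 [374. 206.] [0.5625 0.0287]
bottle0 0.61 [427. 204.] [0.5602 0.0669]
[ 178  177   51   50 2315] (array([ 0.5832, -0.1291]), 50.5, 49.2, 0.5)
[ 293  179   50   31 1126] (array([ 0.5723, -0.0124]), 50.0, 30.7, -88.5)
[ 405  181   59   61 1368] (array([0.5872, 0.1082]), 62.8, 58.1, -0.5)
```

```bash
python3 -m inch '0.3 0 -0.1 -4 0 0 0;0.3 0 -0.1 -8 0 0 0;0.3 0 -0.1 -9.6 0 0 0;0.3 0 -0.1 -10.2 0 0 0;0.3 0 -0.1 -10.7 0 0 0;0.3 0 -0.1 -11.1 0 0 0;0.3 0 -0.1 -11.4 0 0 0;0.3 0 -0.1 -11.6 0 0 0;0.3 0 -0.1 -11.65 0 0 0;0.3 0 -0.1 -11.65 0 0 0'
```

```text
t: 45.95
eef_pos: [0.5826, -0.0128, 0.1335]
ee_rot: [-3.141, -0.009, 1.598]
force: [-0.3, 0.1, -2.9]
width: 0.0315
```

```bash
python3 -m inch '0.45 0 0 -0.05 0 0 0;0.6 0 0 -0.05 0 0 0;0.65 0 0 -0.05 0 0 0;0.65 0 0 -0.05 0 0 0;0.65 0 0 5 0 0 0;0.65 0 0 11 0 0 0;0.65 -3 -6 13 0 0 0;0.65 -7 -12 13 0 0 0;0.8 -8 -18 13 0 0 0'; python3 bot.py;python3 - <<'E'
from h import *
for c in('top','side'):
  f=grab_frame(c)
  for r in pinpoint(c,'bottle0'): 
    q=at(f,r['location'],.008); z=.008 if q[1]>-.2 else .026
    print(c,round(r['p'],2),np.round(r['location']),np.round(at(f,r['location'],z)[:2],4))
E
```

```text
t: 47.08
eef_pos: [0.5049, -0.1802, 0.2646]
ee_rot: [3.14, -0.009, 1.6]
force: [2.2, -0.5, -0.7]
width: 0.0622
47.075 [ 0.02  0.11 -0.23 -0.01 -1.23 -1.56] [ 0.50488464 -0.18018234  0.26459143] [ 3.14022425 -0.00866092  1.59968622]
wrist cap [ 58 253  58  19 682] (array([ 0.5217, -0.3353]), 39.2, 12.3, -87.0)
wrist cap [ 340  252   46   41 1801] (array([ 0.524 , -0.1507]), 29.7, 28.2, -88.6)
wrist cap [444 254  52  47 735] (array([ 0.5254, -0.0787]), 38.7, 20.0, -41.8)
top cap [517 224  14  13 148] (array([ 0.5767, -0.3998]), 27.9, 25.8, -88.7)
top 0.85 [289. 242.] [0.576  0.1003]
top 0.73 [505. 241.] [ 0.5862 -0.4042]
side 0.98 [448. 347.] [ 0.5746 -0.403 ]
side 0.71 [341. 255.] [ 0.581  -0.0195]
side 0.56 [311. 231.] [0.5745 0.103 ]
side 0.54 [314. 228.] [0.587  0.1087]
```

Second bottle is in the middle pocket. Now go above the last one at (0.577, -0.400).

```bash
python3 -m inch '0.8 2 -5.5 0 0 0 0;0.8 4 -11 0 0 0 0;0.8 6 -16.5 0 0 0 0;0.8 7.2 -22 0 0 0 0;0.8 7.2 -22 0 0 0 0;0.8 7.2 -22 0 0 0 0;0.8 7.2 -22 0 0 0 0'; python3 bot.py
```

```text
t: 48.25
eef_pos: [0.5789, -0.3972, 0.2638]
ee_rot: [-3.141, -0.009, 1.6]
force: [-0.3, 0.4, 0.9]
width: 0.0701
48.25 [-0.33  0.39  0.14 -0.01 -1.33 -1.21] [ 0.57885361 -0.39721797  0.26378056] [-3.14128901 -0.0086683   1.60014575]
wrist cap [   0    0   91   94 3287] (array([ 0.462 , -0.5676]), 59.2, 44.3, -78.7)
wrist cap [ 544  190   46   46 1769] (array([ 0.5536, -0.2368]), 29.9, 26.5, 0.7)
wrist cap [ 291  208   47   55 2002] (array([ 0.5734, -0.4009]), 35.4, 30.2, 11.2)
top cap [517 229  14   8  82] (array([ 0.5713, -0.4   ]), 27.5, 15.0, -88.7)
```

```bash
python3 -m inch '0.8 -0.17 -0.3 -4 0 0 0;0.8 -0.17 -0.3 -8 0 0 0;0.8 -0.17 -0.3 -10.7 0 0 0;0.8 -0.17 -0.3 -11.3 0 0 0;0.8 -0.17 -0.3 -11.3 0 0 0;0.3 -0.17 -0.3 -11.3 0 0 0;0.3 -0.17 -0.3 -11.3 0 0 0;0.3 -0.17 -0.3 -11.3 0 0 0;0.3 -0.17 -0.3 -11.3 0 0 0;0.3 -0.17 -0.3 -11.3 0 0 0' 25
```

```text
t: 49.6
eef_pos: [0.5771, -0.4006, 0.1513]
ee_rot: [3.141, -0.008, 1.6]
force: [-0.4, -0.0, 1.3]
width: 0.0316
```

```bash
python3 -m inch '0.3 0 0 2 0 0 0;0.3 0 0 6 0 0 0;0.3 0 0 10 0 0 0;0.3 -1 5 10 0 0 0;0.3 -1 10 10 0 0 0;0.3 -1 15 10 0 0 0;0.3 0 20 10 0 0 0;0.3 0.5 24.5 10 0 0 0;0.3 0.6 27.1 10 0 0 0;0.3 0.6 27.1 10 0 0 0;0.3 0.6 27.1 10 0 0 0'; python3 pk.py
```

```text
t: 50.98
eef_pos: [0.5829, -0.1298, 0.2511]
ee_rot: [-3.141, -0.008, 1.6]
force: [0.0, -1.1, -3.2]
width: 0.0312
[ 0.58287796 -0.12975045  0.25107314] [-3.14139789 -0.00820976  1.60021686] 0.031187753052631776
bot_pocket0 0.67 [322. 202.] [ 0.5819 -0.1257]
bottle0 0.74 [314. 227.] [ 0.5806 -0.1327]
bottle0 0.64 [431. 202.] [ 0.5596 -0.0481]
bottle0 0.59 [539. 208.] [0.5614 0.0331]
[ 295  179   50   32 1172] (array([ 0.5736, -0.1286]), 50.0, 30.9, 89.9)
[ 407  181   57   58 1315] (array([ 0.5866, -0.0083]), 59.6, 55.9, 0.4)
[ 527  184   65   63 1782] (array([0.582 , 0.1185]), 76.7, 55.3, 69.4)
```

```bash
python3 -m inch '0.3 0 0.1 -4 0 0 0;0.3 0 0.1 -8 0 0 0;0.3 0 0.1 -9.6 0 0 0;0.3 0 0.1 -10.2 0 0 0;0.3 0 0.1 -10.7 0 0 0;0.3 0 0.1 -11.1 0 0 0;0.3 0 0.1 -11.4 0 0 0;0.3 0 0.1 -11.65 0 0 0;0.3 0 0.1 -11.75 0 0 0;0.3 0 0.1 -11.75 0 0 0'
```

```text
t: 52.38
eef_pos: [0.5829, -0.1294, 0.1336]
ee_rot: [-3.142, -0.008, 1.599]
force: [0.4, 0.1, -2.2]
width: 0.0314
```

Release, rise, and back off towards the robot's left, then a final check.

```bash
python3 -m inch '0.45 0 0 -0.05 0 0 0;0.6 0 0 -0.05 0 0 0;0.65 0 0 -0.05 0 0 0;0.65 0 0 -0.05 0 0 0;0.65 0 0 5 0 0 0;0.65 0 0 11 0 0 0;0.65 -4 0 15 0 0 0;0.65 -8 2 17 0 0 0;0.65 -10 6 17 0 0 0;0.65 -12 12 17 0 0 0;0.65 -14 18 17 0 0 0;0.65 -15 24 17 0 0 0'; python3 -m inch '0.65 -3 6 0 0 0 0;0.65 -5 12 0 0 0 0;0.65 -5 18 0 0 0 0;0.65 -5 22 0 0 0 0;0.65 -5 22 0 0 0 0'
python3 - <<'E'
from h import *
T=grab_frame('top');S=grab_frame('side');W=grab_frame('wrist')
a=cv2.resize(T['pixels'][140:350,180:580],(800,420))
cv2.imwrite('pics/n.png',a[...,::-1]); save(S,'o.png',(190,120,510,410),1.9)
for c,f in(('top',T),('side',S)):
  for n in('cassette0','jar0','bottle0','tube_rack','gel_bottle','specimen_cup','cover_handle'):
    for r in pinpoint(c,n):
      if r['p']>.5: print(c,n,round(r['p'],2),np.round(at(f,r['location'],0 if n[0] in 'tgs' else .228 if n[1]=='o' and n[0]=='c' else .008)[:2],3))
E
```

```text
t: 53.88
eef_pos: [0.4318, 0.112, 0.3044]
ee_rot: [3.14, -0.009, 1.599]
force: [1.3, 0.3, 0.1]
width: 0.0572
t: 54.5
eef_pos: [0.3813, 0.3345, 0.3036]
ee_rot: [3.141, -0.008, 1.601]
force: [0.2, -0.2, 0.6]
width: 0.0568
top cassette0 0.81 [0.588 0.055]
top jar0 0.85 [ 0.498 -0.013]
top jar0 0.82 [ 0.511 -0.109]
top jar0 0.69 [0.5  0.09]
top bottle0 0.7 [ 0.582 -0.126]
top bottle0 0.67 [ 0.578 -0.012]
top bottle0 0.59 [0.579 0.098]
top bottle0 0.55 [ 0.521 -0.376]
top tube_rack 0.78 [ 0.741 -0.294]
top gel_bottle 0.8 [0.722 0.292]
top specimen_cup 0.84 [ 0.389 -0.197]
top cover_handle 0.57 [ 0.47  -0.087]
side cassette0 0.73 [0.578 0.04 ]
side jar0 0.89 [ 0.502 -0.007]
side jar0 0.8 [0.5   0.087]
side jar0 0.62 [ 0.511 -0.112]
side bottle0 0.97 [ 0.573 -0.021]
side bottle0 0.91 [ 0.589 -0.126]
side bottle0 0.9 [0.584 0.098]
side tube_rack 0.95 [ 0.745 -0.287]
side gel_bottle 0.85 [0.724 0.293]
side specimen_cup 0.56 [ 0.384 -0.197]
side cover_handle 0.85 [ 0.714 -0.013]
```

View pics/n.png

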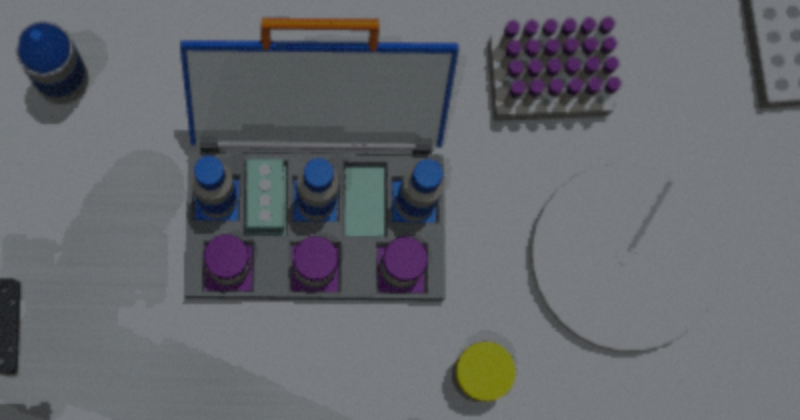

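View pics/o.png

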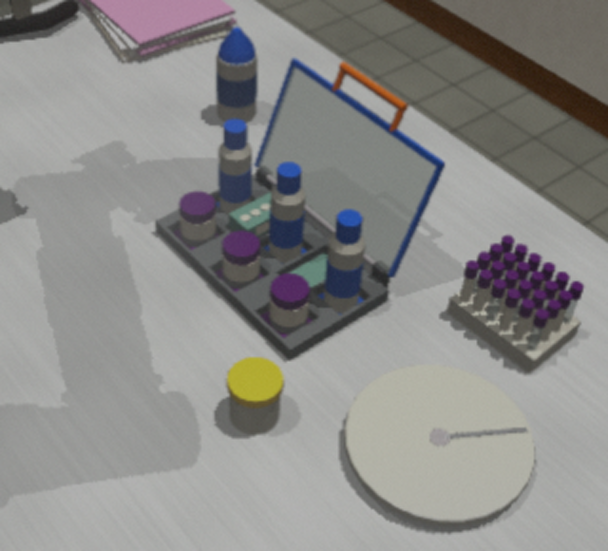

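Both views show the cassette, three jars and three bottles upright in pockets of their own kind. The cover is open, the turntable empty and the bystanders are in place. I'm handing in.

```bash
python3 -c "
from station import arm; print(arm.job_done())"
```

```text
the job is handed in; nothing more can be done
None
```

The tray is loaded and the job was handed in at about 55 s of robot time; no verdict is reported. I swung the cover over by its handle until it stayed open. Then I loaded the one cassette present, the three jars and the three bottles, in that order.

- **Final pictures (top and side):** Everything stands upright in a pocket of its own kind. The cover is open with its handle at x about 0.714, close to the 0.72 expected at the stop. The turntable is empty, the bystanders are within 1 cm of where the networks first put them, and the gripper is clear of everything.
- **Network checks:** In the last pictures the networks put most items within about 10 mm of their pocket centres, with scatter up to about 13 mm, which is their usual error. One clear miss: the top camera put the cover handle at (0.47, -0.09). The side camera and both pictures contradict that. They also reported a bottle at the centre of the empty turntable.
- **Other mismatch:** While lowering the first jar I felt about 6 N sideways. A closer look showed it fully seated, about 2 mm off centre.

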